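Lock the grinder's cover and refit its feed handwheel

TASK

Close up the specimen grinder: turn the three captive knobs on its sloping cover clockwise, each fully home to its end stop, the upper one first, then the lower left, then the lower right as seen from the robot. Then put the loose handwheel, hub up, onto the square spindle until it seats on the collar, and let go. Leave the other things on the table and the deck where they are.

Things in the scene. Friction and masses are not known exactly. Their poses are not given: they have to be found in the camera images.
- unit: Grinder feed unit, fixed: white wedge 180 (x) x 200 (y) mm, 139 mm high on the robot side (-x), 35 at +x; grey cover 170 x 186 mm slopes down 30 deg away from the robot. At -x of it a box 125 mm high, 40 deep. At its right a flat deck 40 mm high, y -100 to -230, x -90 to +80 mm, with the spindle at (0, -165). Origin: under the wedge's centre, on the table; x away from the robot.
- knob_upper_grip (a point): Upper knob, midway near the high edge: black wing grip, a bar 44 x 12 mm, 30 mm deep, on a neck of radius 13, 6 mm high; top 36 mm above the cover. Point on its axis, 30 mm above the cover: put the TCP here to grip. Turns with the wing: x along the 44 mm length, y across the 12 mm thickness (grip so), z out of the cover, 30 deg off vertical, leaning away from the robot.
- knob_upper (a joint): Turn of this knob, rad: 0 = wing points straight down the slope, grows clockwise seen from outside the cover (from above), fixed end stop at 1.571 (fully home: wing lies level across the slope). Starts 0.1 to 0.7; stiff, stays where it is left.
- knob_left_grip (a point): Lower left knob (+y side), near the low edge: black wing grip, a bar 44 x 12 mm, 30 mm deep, on a neck of radius 13, 6 mm high; top 36 mm above the cover. Point on its axis, 30 mm above the cover: put the TCP here to grip. Turns with the wing: x along the 44 mm length, y across the 12 mm thickness (grip so), z out of the cover, 30 deg off vertical, leaning away from the robot.
- knob_left (a joint): Turn of this knob, rad: 0 = wing points straight down the slope, grows clockwise seen from outside the cover (from above), fixed end stop at 1.571 (fully home: wing lies level across the slope). Starts 0.1 to 0.7; stiff, stays where it is left.
- knob_right_grip (a point): Lower right knob (-y side), near the cover's low edge: black wing grip, a bar 44 x 12 mm, 30 mm deep, on a neck of radius 13, 6 mm high; top 36 mm above the cover. Point on its axis, 30 mm above the cover: put the TCP here to grip. Turns with the wing: x along the 44 mm length, y across the 12 mm thickness (grip so), z out of the cover, 30 deg off vertical, leaning away from the robot.
- knob_right (a joint): Turn of this knob, rad: 0 = wing points straight down the slope, grows clockwise seen from outside the cover (from above), fixed end stop at 1.571 (fully home: wing lies level across the slope). Starts 0.1 to 0.7; stiff, stays where it is left.
- spindle: Upright square steel spindle on the deck, 12 x 12 mm, 31 mm tall, its top 8 mm tapering to 7 x 7 mm, on a collar of radius 16. Origin: on the axis at the collar's top face, where the wheel seats (6 mm above the deck, 46 mm above the table). z up, x and y square to its flats. Its angle varies; it turns only stiffly.
- handwheel: Loose handwheel, 120 g, flat on the table, hub up: square aluminium hub 34 x 34 mm, 36 mm high, with a 14.5 mm square hole through it (fits in any quarter turn); black round rim 82 mm across, 2 to 12 mm above the underside, four spokes. Origin: centre of the underside; z up along the hole; x, y square to the hub's flats. Grip the hub across two flats above the rim.
- objective: Bystander: steel microscope objective standing on the table, radius 17, 46 mm high; origin centre of underside.
- eyecap: Bystander: small black ring, 26 mm across and 12 mm high, on the deck, on the robot side of the spindle; origin centre of underside.
- dustcap: Bystander: black stepped dust cap, 36 mm across, 18 mm high, on the table; origin centre of underside.
- screwdriver: Bystander: screwdriver about 170 mm long lying beyond the unit (+x).
- mouse: Bystander: black computer mouse, 105 x 60 x 34 mm; origin centre of underside.
- oil: Bystander: small amber oil bottle, radius 14, 65 mm high, standing; origin centre of underside.
- slidebox: Bystander: open wooden box of glass slides, 100 x 190 x 35 mm; origin centre of underside.
There are look-alikes about, which are no part of the job. What is shaped like the handwheel but orange or yellow is not meant.

How it is judged:
By the outcome, as a careful person would: the job done as asked, in the order asked, and still so for the second after the job is handed in, with the robot touching nothing.
It also fails if it takes over 72 s, if anything falls off the work surface, if the arm or the gripper's body presses on something with over 40 N, if the wrist force passes 120 N, or if a joint passes its speed limit or range.

ROBOT

A 7-joint arm with a two-finger parallel gripper is mounted at the origin on the work surface. World frame = base frame: x ahead of the robot, y to its left, z up, the work surface at z = 0. Lengths are in m, angles in rad, forces in N, time in s.
With the tool pointing down it reaches from about 0.425 to 0.925 m from the base axis. Payload 6.8 kg.
Tool frame: the origin (TCP) lies between the finger pads, 19 mm behind the fingertips; this is the grasp point; x points along the fingers, z is the direction in which the jaws open and shut, and the axes are right-handed (so a half turn about x gives the same grasp; the last joint's range is limited). The gripper opens to 85 mm and grips with 20 to 120 N. Pads are 22 mm wide; open, the fingers measure 114 mm over their backs; the gripper's body (76 mm by 85 mm) begins 54 mm behind the grasp point. The pads swing forward as they close: fully open they stand 13 mm farther back than shut.
Start: joints at [-1.345, 0.477, 0.022, 1.555, -0.011, 1.109, -0.083], TCP at [0.221, 0.638, 0.25] pointing down, gripper open.
Joint ranges: [-2.96, 2.96], [-0.34, 2.1], [-1.41, 1.46], [0.24, 2.44], [-1.37, 4.51], [0.17, 1.92], [-2.96, 2.96]. Speed limits (rad/s): [2.39, 2.39, 3.14, 3.14, 3.14, 3.14, 3.14].

INTERFACE

Orientations are given as a unit quaternion [w, x, y, z].
In Python, from station import bot gives the robot as it stands.
- The arm moves only by the tool drive_tool, never from a script. Its arguments are lists of equal length, an entry for each row: "slide": the shift along the world's x, y, z in mm, a list of three; "turn": the turn, a rotation vector about the world's x, y, z in rad, a list of three; "gripper": the opening, from 0 (shut) to 1 (fully open). A call has 1 to 10 rows; each row is the pose to reach, as a shift and turn from the pose measured when the call began; what a row does not reach only later rows make up. A row lasts 1/10 s, in which the tool goes at most 50 mm and 8.59 degrees, less where a joint would pass 70% of its speed; a pose out of reach is approached as far as the arm can. A call with a gripper value outside its range is refused whole. The fingers move at their own pace and stop on an object; "squeeze" is the grip in N (left out, the last holds). Time passes only in rows, so rows that repeat a pose let the fingers close. It gives the time, the measured TCP pose, the force and the opening at its end, in the units of the state.
- bot.get_obs(): the state, without advancing time (a new reading comes with each control period).
- bot.read_camera(name): name is "scene" or "top" or "wrist"; returns a dict with "color" (420x560x3 uint8, red, green, blue), "fovy" (degrees; the focal length in pixels is half the picture's height over the tangent of half this angle, whatever the lens; pixels are square), "cx", "cy" (the principal point, pixels), "R" (3x3) and "t" (3): a world point X has camera coordinates R X + t. Camera axes: x right, y down, z forward; pixel columns grow to the right and rows downward; lengths in m; the calibration is good to about 2 mm. A picture is of the moment at which its call begins. There is no depth.
- bot.hand_in(): hands the job in, once; it reports no verdict.
The state is a dict: "t": time; "q": joint angles; "joint_vel": joint speeds; "joint_torque": joint torques, N m; "eef_pos": TCP position; "tool_rot": TCP orientation; "contact_force": force on the tool from outside, world axes, zero at the start; "torque": the same for the moment, N m; "gripper_width": opening from 0.0 (shut) to 1.0 (fully open).
Only numpy, scipy, OpenCV 4.12 (cv2) and the standard library are available. Lean on these libraries where they do the work, as an engineer would, in place of code of your own. Each camera call takes 0.05 s, during which the arm holds its last target.

## Working session

There is one attempt and no reset: what is moved stays moved. The work goes in short steps, Python scripts to look and compute and a tool call to move; the robot and the scene stay as the last step left them, time stands still between calls to the robot, and variables do not carry over. Pictures are saved under pics/ and viewed, and the job is handed in when it is done.

Besides the shell and the picture viewer there is one more tool, called by a JSON object that holds its "api" and its "payload". drive_tool: Moves the arm, as the interface text tells. Its arguments: {"type":"object","properties":{"slide":{"type":"array"},"turn":{"type":"array"},"gripper":{"type":"array"},"squeeze":{"type":"number"}},"required":["slide","turn","gripper"]}

```bash
ls; mkdir -p pics
cat > h.py <<'E'
import numpy as np,cv2,json
from station import bot
def snap(name,fn):
    c=bot.read_camera(name); cv2.imwrite('pics/'+fn+'.png',c['color'][:,:,::-1]); 
    np.savez('pics/'+fn+'.npz',**{k:np.array(v) for k,v in c.items()}); return c
def load(fn): return dict(np.load('pics/'+fn+'.npz'))
def ray(c,u,v):
    f=c['color'].shape[0]/2/np.tan(np.radians(c['fovy'])/2)
    d=np.array([(u-c['cx'])/f,(v-c['cy'])/f,1.]); R=c['R']
    return -R.T@c['t'], (R.T@d)/np.linalg.norm(d)
def onz(c,u,v,z):
    o,d=ray(c,u,v); return o+d*(z-o[2])/d[2]
def proj(c,X):
    f=c['color'].shape[0]/2/np.tan(np.radians(c['fovy'])/2)
    p=c['R']@np.array(X)+c['t']; return np.array([c['cx']+f*p[0]/p[2],c['cy']+f*p[1]/p[2]])
def tri(*l):
    A=np.zeros((3,3));b=np.zeros(3)
    for c,u,v in l:
        o,d=ray(c,u,v);P=np.eye(3)-np.outer(d,d);A+=P;b+=P@o
    X=np.linalg.solve(A,b); return X,[np.round(proj(c,X)-[u,v],1) for c,u,v in l]
def crop(fn,u0,v0,u1,v1,s,out):
    im=cv2.imread('pics/'+fn+'.png')[v0:v1,u0:u1]; cv2.imwrite('pics/'+out+'.png',cv2.resize(im,None,fx=s,fy=s,interpolation=cv2.INTER_CUBIC))
E
python3 - <<'E'
from h import *
for n in ['scene','top','wrist']:
    c=snap(n,n+'0'); print(n,c['fovy'],c['cx'],c['cy'],np.round(-c['R'].T@c['t'],3),np.round(c['R'],2).tolist())
print(bot.get_obs())
E
```

```text
pics
scene 47.35862633564753 284.7554885489474 214.2353846595922 [ 1.567 -0.136  1.147] [[0.11, 0.99, 0.01], [0.73, -0.08, -0.68], [-0.68, 0.09, -0.73]]
top 47.19527197324985 276.50090581824315 209.90743092100996 [ 0.257 -0.016  1.797] [[0.01, -1.0, 0.0], [-0.98, -0.01, -0.2], [0.2, -0.0, -0.98]]
wrist 67.85608089187079 278.72332118354376 209.13324624930567 [0.15  0.662 0.375] [[0.33, 0.94, -0.0], [0.9, -0.31, 0.3], [0.28, -0.1, -0.96]]
{'t': 0.15, 'q': array([-1.34509957,  0.47766821,  0.02235978,  1.55619581, -0.01149823,
        1.10931849, -0.08309004]), 'joint_vel': array([-0.00097139, -0.0027561 ,  0.00183044, -0.00260701, -0.00070255,
        0.00102164, -0.00075294]), 'joint_torque': array([ 2.49467877e-03, -5.96925437e+01,  1.60999708e+00, -2.81487036e+01,
        1.26412947e-02,  6.55759897e-03, -1.38022261e-05]), 'eef_pos': array([0.22102388, 0.63733629, 0.24922246]), 'tool_rot': array([ 0.57571418, -0.41032581,  0.57650787,  0.409664  ]), 'contact_force': array([-0.69805268,  0.89320907, -0.37821434]), 'torque': array([-0.04128752,  0.03305494,  0.04306146]), 'gripper_width': 0.9944220775189091}
```

View pics/scene0.png

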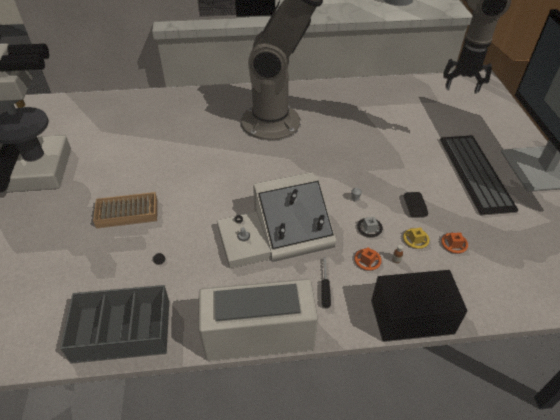

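View pics/top0.png

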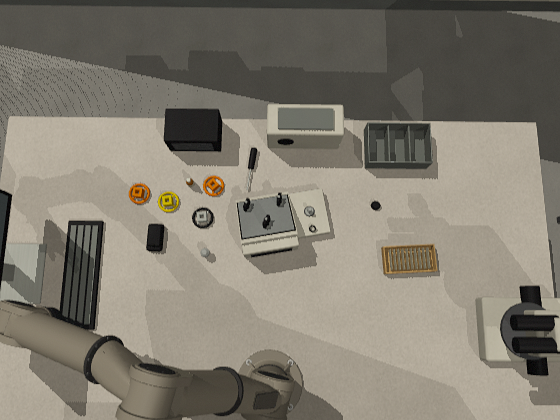

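View pics/wrist0.png

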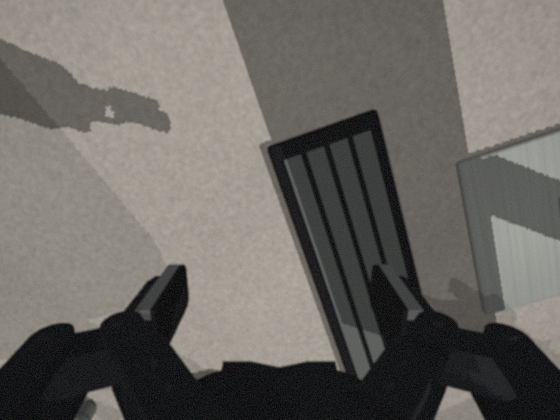

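The scene shows the grinder at top (267,222) / scene (293,215). There are four wheel-shaped things in the top view: (203,217) with a black rim and grey hub, (140,193) orange, (214,186) orange and (169,202) yellow. The black and grey one fits the description. I'll confirm it in an enlarged crop.

Run:
```python
from h import *
crop('top0',120,150,340,270,3.6,'ctop')
crop('scene0',210,160,480,280,2.9,'cscene')
t=load('top0');s=load('scene0')
for n,a,b in [('wheel',(203,216),(370,226)),('upper',(267,218),(293,195)),('right?',(279,198),(281,230)),('left',(249,203),(321,223)),('spin',(310,211),(244,235)),('obj',(205,252),(356,192))]:
    X,e=tri((t,*a),(s,*b)); print(n,np.round(X,3),e)
```

```text
wheel [0.599 0.26  0.012] [array([-0.4, -0.1]), array([-0.4,  0. ])]
upper [0.569 0.015 0.146] [array([-0.2, -0. ]), array([-0.3,  0. ])]
right? [ 0.654 -0.029  0.09 ] [array([0.2, 0. ]), array([ 0.3, -0. ])]
left [0.635 0.087 0.087] [array([-1.5, -0.3]), array([-1.8,  0.1])]
spin [ 0.617 -0.141  0.039] [array([-0.8, -0.1]), array([-1., -0.])]
obj [0.461 0.243 0.03 ] [array([-0.2, -0. ]), array([-0.2,  0. ])]
```

View pics/ctop.png

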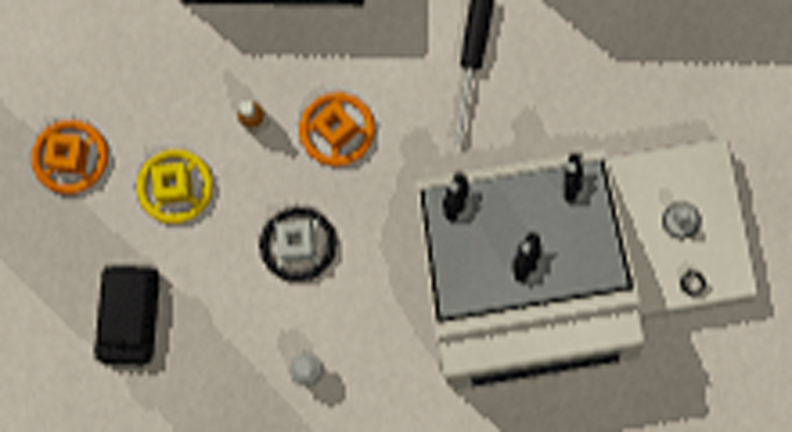

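View pics/cscene.png

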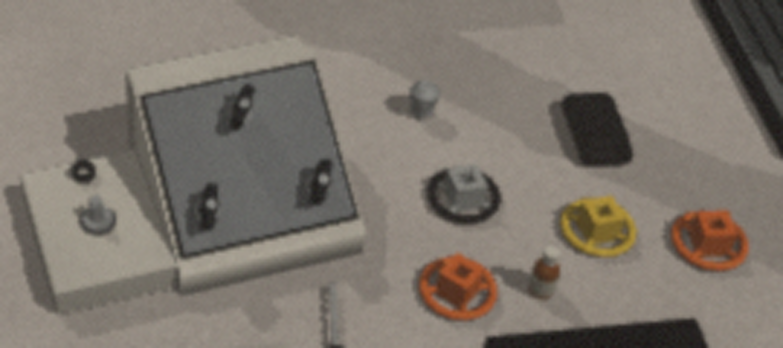

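Run:
```python
from h import *
from scipy.spatial.transform import Rotation as Ro
q=bot.get_obs()['tool_rot'];R=Ro.from_quat(np.r_[q[1:],q[0]]).as_matrix();print(np.round(R,3))
c=load('wrist0'); o=bot.get_obs()
print('cam in tool',np.round(R.T@(-c['R'].T@c['t']-o['eef_pos']),4), np.round(c['R']@R,3))
```

```text
[[-0.    -0.945  0.328]
 [-0.001  0.328  0.945]
 [-1.    -0.    -0.001]]
cam in tool [-0.1255  0.0749 -0.0005] [[ 0.001 -0.     1.   ]
 [-0.295 -0.955 -0.   ]
 [ 0.955 -0.295 -0.001]]
```

{"api": "drive_tool", "payload": {"slide": [[30,-35,10],[60,-70,20],[95,-105,30],[125,-140,40],[160,-175,50],[190,-210,60],[220,-245,70],[255,-280,80],[290,-320,90],[320,-355,90]], "turn": [[0,0,0],[0,0,0],[0,0,0],[0,0,0],[0,0,0],[0,0,0],[0,0,0],[0,0,0],[0,0,0],[0,0,0]], "gripper": [1,1,1,1,1,1,1,1,1,1]}}

```text
t: 1.15
eef_pos: [0.542, 0.2816, 0.3406]
tool_rot: [0.576, -0.41, 0.576, 0.41]
contact_force: [1.0, 0.5, -0.6]
gripper_width: 0.998
```

Run:
```python
from h import *
snap('wrist','w1'); o=bot.get_obs(); print(o['eef_pos'],o['q'],o['contact_force'],o['t'])
```

```text
[0.54803903 0.27152662 0.34025886] [-0.73575105  0.3031764   0.21939423  1.61535681 -0.06122529  1.22921416
  0.71963783] [ 3.52861459 -6.82307375  1.71307631] 1.2
```

View pics/w1.png

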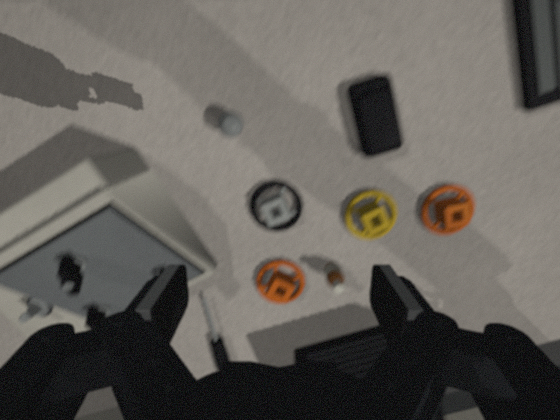

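The black-rimmed wheel with the grey hub is at (275,205) and is the one meant. The orange wheels at (447,210) and (281,282) and the yellow one at (371,214) are look-alikes. Next I'll look at the unit.

{"api": "drive_tool", "payload": {"slide": [[10,-45,10],[20,-90,20],[30,-135,30],[40,-180,40],[50,-220,50],[60,-250,60],[70,-280,60],[70,-280,60],[70,-280,60]], "turn": [[0,0,0],[0,0,0.05],[0,0,0.1],[0,0,0.15],[0,0,0.15],[0,0,0.15],[0,0,0.15],[0,0,0.15],[0,0,0.15]], "gripper": [1,1,1,1,1,1,1,1,1]}}

```text
t: 2.1
eef_pos: [0.6178, -0.0088, 0.3997]
tool_rot: [0.547, -0.451, 0.547, 0.446]
contact_force: [-1.1, 0.1, 0.2]
gripper_width: 1.002
```

Run:
```python
from h import *
snap('wrist','w2'); o=bot.get_obs(); print(o['eef_pos'],o['q'],o['contact_force'],o['t'])
```

```text
[ 0.61774452 -0.00742084  0.3996698 ] [-0.35153525  0.28639406  0.34038602  1.51813549 -0.0923081   1.34925097
  1.37185201] [-0.49898495  0.60419785 -0.08706581] 2.15
```

View pics/w2.png

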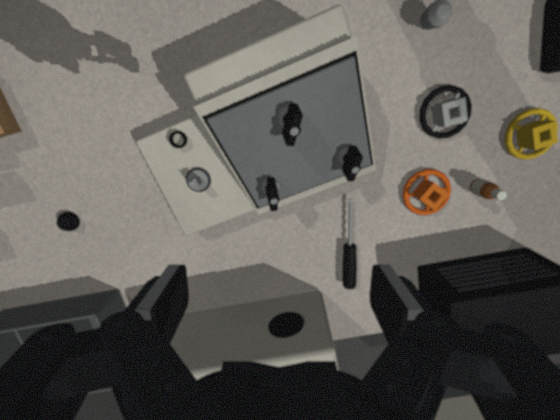

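Black wing knobs at w2 (291,124), (352,163) and (273,193). Spindle at (198,179), eyecap at (178,138), wheel hub at (450,112). I'll segment these accurately.

Run:
```python
from h import *
crop('w2',130,0,490,240,2.2,'cw2')
t=load('top0');s=load('scene0');w=load('w2')
for n,a,b,k in [('wheelhubtop',(204,215),(371,224),(457,112)),('upper',(267,218),(293,195),(291,124)),('right',(279,198),(281,230),(272,192)),('left',(247,205),(320,222),(352,162)),('spin',(310,211),(244,235),(198,179))]:
    X,e=tri((t,*a),(s,*b),(w,*k)); print(n,np.round(X,3),e)
```

```text
wheelhubtop [0.6   0.26  0.028] [array([-2.1, -0.2]), array([-0.5, -1. ]), array([-5.5,  2.5])]
upper [0.565 0.015 0.143] [array([-0.3,  1.1]), array([-0.3, -0.2]), array([0.3, 3.8])]
right [ 0.652 -0.028  0.089] [array([0.1, 0.5]), array([0.4, 0. ]), array([-0.3,  1.1])]
left [0.629 0.09  0.085] [array([-0.4, -0.5]), array([-0.1, -0.1]), array([-1.2, -1. ])]
spin [ 0.618 -0.141  0.04 ] [array([-0.8, -0.3]), array([-1.1, -0. ]), array([ 0. , -0.7])]
```

View pics/cw2.png

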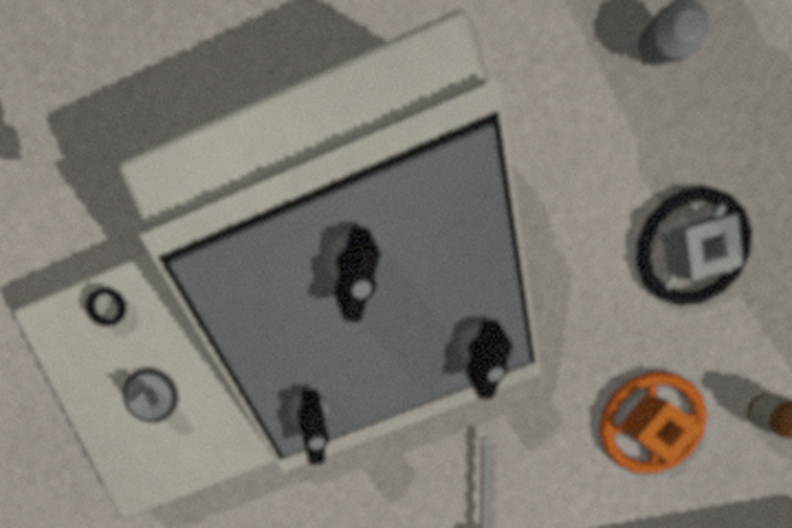

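Run:
```python
from h import *
t=load('top0');s=load('scene0');w=load('w2')
W=[(166,258),(497,117),(533,362),(281,457)]; S=[(142,98),(316,62),(357,217),(186,256)]; T=[(438,318),(633,289),(603,160),(421,189)]
# top crop 3.6 offset 120,150 ; in top, right=-y
T=[T[1],T[0],T[3],T[2]]
P=[]
for a,b,c in zip(W,S,T):
    X,e=tri((w,130+a[0]/2.2,a[1]/2.2),(s,210+b[0]/2.9,160+b[1]/2.9),(t,120+c[0]/3.6,150+c[1]/3.6)); P.append(X); print(np.round(X,4),[x.tolist() for x in e])
P=np.array(P)
for i in range(4): print(np.linalg.norm(P[i]-P[(i+1)%4]))
d=(P[2]+P[3]-P[0]-P[1])/2; y=(P[1]+P[2]-P[0]-P[3])/2; n=np.cross(d,y); n/=np.linalg.norm(n)
print('n',n,'slope',np.degrees(np.arccos(n[2])),'yaw y',np.degrees(np.arctan2(-y[0],y[1])),'yaw d',np.degrees(np.arctan2(d[1],d[0])),'c',P.mean(0))
```

```text
[ 0.5314 -0.0858  0.1241] [[-0.2, -1.4], [-0.8, 0.1], [-0.6, -0.5]]
[0.4988 0.1039 0.1273] [[0.1, 0.1], [-0.7, 0.0], [-0.6, -0.1]]
[0.6478 0.1299 0.0421] [[-0.4, -1.1], [-0.2, -0.0], [-0.2, -0.5]]
[ 0.6812 -0.0571  0.0434] [[0.8, -1.3], [-1.5, -0.1], [-0.7, -0.7]]
0.1925255542610255
0.17355779489507914
0.18991467327342157
0.17253802372986188
n [0.47305398 0.07829989 0.87754718] slope 28.652117526415715 yaw y 9.934526745678408 yaw d 10.37273186524673 c [0.58978807 0.02272856 0.08421774]
```

```bash
cat >> h.py <<'E'
from scipy.spatial.transform import Rotation as Ro
YAW=np.radians(10.1)
d_=np.array([np.cos(YAW)*np.cos(np.pi/6),np.sin(YAW)*np.cos(np.pi/6),-.5]); y_=np.array([-np.sin(YAW),np.cos(YAW),0]); n_=np.cross(d_,y_)
def goal(a,x=-n_,jz=None):
    z=np.sin(a)*d_+np.cos(a)*y_ if jz is None else jz
    return np.column_stack([x,np.cross(z,x),z])
def cur():
    o=bot.get_obs();q=o['tool_rot'];return o['eef_pos'],Ro.from_quat(np.r_[q[1:],q[0]]),o
def go(p,Rg):
    e,R,o=cur(); print('slide mm',np.round((np.array(p)-e)*1000,1),'rotvec',np.round((Ro.from_matrix(Rg)*R.inv()).as_rotvec(),3),'q',np.round(o['q'],2),'t',o['t'],'F',np.round(o['contact_force'],1),np.round(o['torque'],2),'grip',o['gripper_width'])
E
python3 - <<'E'
from h import *
print(n_)
C=np.array([.59,.023,.085]); go(C+.17*n_+.03*d_,goal(0.2))
E
```

```text
[0.49225159 0.08768336 0.8660254 ]
slide mm [  81.5   49.9 -182.4] rotvec [-0.044  0.527  0.166] q [-0.35  0.29  0.34  1.52 -0.09  1.35  1.37] t 2.15 F [-0.5  0.6 -0.1] [ 0.07 -0.03  0.03] grip 1.0016820163767548
```

{"api": "drive_tool", "payload": {"slide": [[20,12,-20],[40,25,-50],[60,35,-80],[80,50,-110],[80,50,-145],[80,50,-180],[80,50,-180],[80,50,-180]], "turn": [[-0.01,0.12,0.04],[-0.02,0.25,0.08],[-0.03,0.37,0.12],[-0.044,0.5,0.16],[-0.044,0.527,0.166],[-0.044,0.527,0.166],[-0.044,0.527,0.166],[-0.044,0.527,0.166]], "gripper": [1,1,1,1,1,1,1,1]}}

```text
t: 2.95
eef_pos: [0.6974, 0.0439, 0.2201]
tool_rot: [0.336, -0.374, 0.64, 0.581]
contact_force: [0.1, 0.2, 1.4]
gripper_width: 0.999
```

Run:
```python
from h import *
snap('wrist','w3'); C=np.array([.59,.023,.085]); go(C+.17*n_+.03*d_,goal(0.2))
```

```text
slide mm [ 1.1 -1.  -4.9] rotvec [-0.     0.002 -0.001] q [-0.29  0.86  0.28  1.08 -0.15  1.74  1.51] t 3.0 F [-0.4  0.3  0.2] [ 0.07 -0.47  0.02] grip 1.0004786868263094
```

View pics/w3.png

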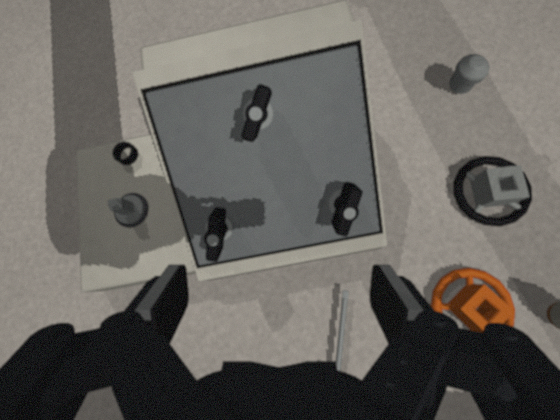

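View is down the cover normal. Knob tops: upper (257,113), left (348,212), right (213,240). The light dots mark the axes.

Run:
```python
from h import *
crop('w3',130,30,400,280,3,'cw3')
im=cv2.imread('pics/w3.png'); g=cv2.cvtColor(im,cv2.COLOR_BGR2GRAY)
w2=load('w2');w3=load('w3');s=load('scene0');t=load('top0')
g2=cv2.cvtColor(cv2.imread('pics/w2.png'),cv2.COLOR_BGR2GRAY)
def dot(g,u,v,r=9):
    # bright dot surrounded by black wing: centroid of bright pixels around
    p=g[v-5:v+6,u-5:u+6].astype(float); m=np.clip(p-70,0,None); yy,xx=np.mgrid[v-5:v+6,u-5:u+6]
    return (m*xx).sum()/m.sum(),(m*yy).sum()/m.sum()
C=np.array([.59,.023,.085])
for n,a,b in [('U',(256,113),(294,131)),('L',(348,212),(355,170)),('R',(213,240),(273,201))]:
    A=dot(g,*a);B=dot(g2,*b)
    X,e=tri((w3,*A),(w2,*B)); 
    print(n,np.round(A,1),np.round(B,1),np.round(X,4),[x.tolist() for x in e],'in cover frame d,y,n',np.round([(X-C)@d_,(X-C)@y_,(X-C)@n_],4))
    # cast onto plane 36mm above cover
    o,d=ray(w3,*A); P=o+d*((C+.036*n_-o)@n_)/(d@n_); print('   plane',np.round(P,4), np.round([(P-C)@d_,(P-C)@y_],4))
    # wing angle from black mask
    m=(g[a[1]-35:a[1]+36,a[0]-35:a[0]+36]<38).astype(np.uint8); 
    nl,lab,st,ce=cv2.connectedComponentsWithStats(m); 
    i=1+np.argmax(st[1:,4]); r=cv2.minAreaRect(np.argwhere(lab==i)[:,::-1].astype(np.float32)); print('   ',st[i],r)
```

```text
U [255.6 113.1] [294.2 131.4] [0.5694 0.0175 0.1498] [[-0.0, 0.0], [0.0, -0.0]] in cover frame d,y,n [-0.0508 -0.0018  0.0455]
   plane [0.5647 0.016  0.1417] [-0.051  -0.0024]
    [ 21   7  29  56 605] ((34.7058219909668, 35.04261779785156), (19.37833023071289, 55.946380615234375), 24.22774314880371)
L [348.8 212.8] [356.9 171.4] [0.6404 0.0909 0.1087] [[1.3, -0.3], [-0.8, 0.3]] in cover frame d,y,n [0.0415 0.058  0.0513]
   plane [0.6374 0.0919 0.0927] [0.047  0.0595]
    [ 19   6  29  52 791] ((32.414432525634766, 31.48489761352539), (24.040302276611328, 51.78802490234375), 10.007979393005371)
R [212.8 241.2] [274.2 202.1] [ 0.6624 -0.0264  0.1025] [[0.1, -0.1], [-0.1, 0.1]] in cover frame d,y,n [ 0.0455 -0.0613  0.0465]
   plane [ 0.6612 -0.03    0.0915] [ 0.0494 -0.0647]
    [ 26   2  23  54 682] ((36.91176986694336, 28.352941513061523), (19.887920379638672, 53.11530303955078), 14.03624439239502)
```

View pics/cw3.png

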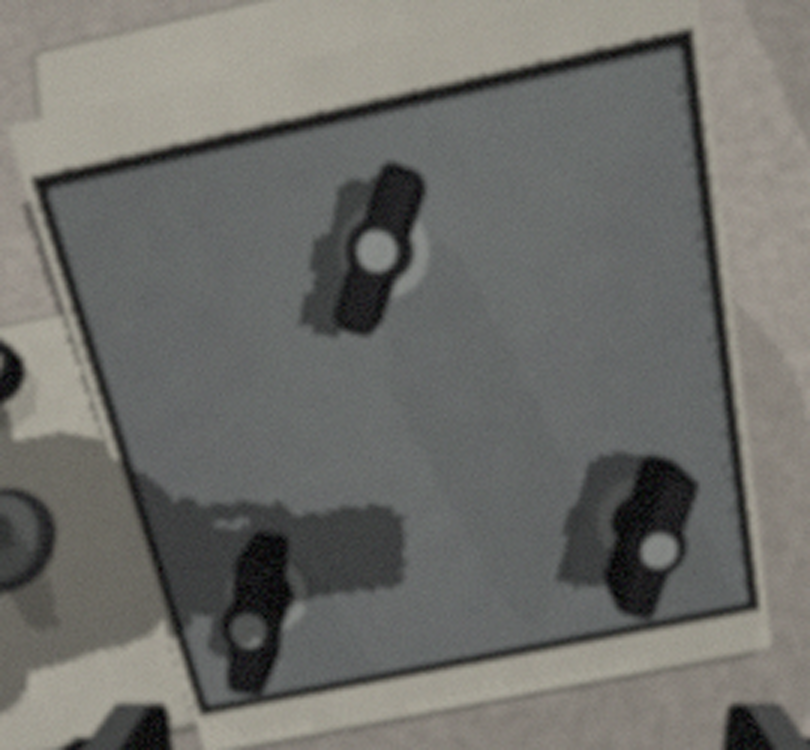

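Run:
```python
from h import *
w2=load('w2');w3=load('w3');s=load('scene0');t=load('top0')
W=[(166,258),(497,117),(533,362),(281,457)]; V=[(40,183),(688,37),(754,605),(206,710)]
S=[(142,98),(316,62),(357,217),(186,256)]; T=[(633,289),(438,318),(421,189),(603,160)]
for use in (0,1,2):
  P=[]
  for a,b,c,k in zip(W,V,S,T):
    L=[(w2,130+a[0]/2.2,a[1]/2.2),(w3,130+b[0]/3,30+b[1]/3),(s,210+c[0]/2.9,160+c[1]/2.9),(t,120+k[0]/3.6,150+k[1]/3.6)]
    X,e=tri(*([L[:2],L[1:],L][use])); P.append(X); print(np.round(X,4),[x.tolist() for x in e])
  P=np.array(P); print([round(np.linalg.norm(P[i]-P[(i+1)%4]),4) for i in range(4)])
  d=(P[2]+P[3]-P[0]-P[1])/2; y=(P[1]+P[2]-P[0]-P[3])/2; n=np.cross(d,y); n/=np.linalg.norm(n)
  print('slope',np.degrees(np.arccos(n[2])),'yaw y',np.degrees(np.arctan2(-y[0],y[1])),'yaw d',np.degrees(np.arctan2(d[1],d[0])),'c',P.mean(0))
s_=[(240,93),(320,165),(208,190)]
print([ (210+a/2.9,160+b/2.9) for a,b in s_])
crop('scene0',240,180,340,250,8,'cs8')
```

```text
[ 0.5338 -0.0844  0.1346] [[-0.6, 0.5], [1.0, -0.4]]
[0.4995 0.102  0.134 ] [[-0.2, 0.1], [0.2, -0.1]]
[0.6481 0.1284 0.0491] [[-0.1, 0.0], [0.1, -0.0]]
[ 0.6824 -0.0584  0.0456] [[0.0, -0.0], [-0.0, 0.0]]
[np.float64(0.1895), np.float64(0.1732), np.float64(0.19), np.float64(0.1751)]
slope 29.953513283130196 yaw y 10.419145192487825 yaw d 9.992726998824415 c [0.59094701 0.02188723 0.09081415]
[ 0.5305 -0.0868  0.1268] [[3.3, 1.5], [-1.1, -0.7], [-0.3, -0.3]]
[0.4983 0.1033 0.1293] [[1.0, 2.6], [-0.9, -0.6], [-0.5, 0.0]]
[0.6466 0.13   0.0404] [[-0.2, -0.3], [-0.3, 0.0], [-0.3, -0.1]]
[ 0.6809 -0.0572  0.043 ] [[2.0, -1.3], [-1.6, -0.1], [-0.7, -0.6]]
[np.float64(0.1929), np.float64(0.175), np.float64(0.1904), np.float64(0.1746)]
slope 29.600935250509142 yaw y 10.008507079686783 yaw d 10.672772826693654 c [0.58907113 0.02234805 0.08488588]
[ 0.5315 -0.0863  0.1274] [[-1.2, -1.2], [3.4, 2.1], [-0.9, -0.6], [-0.4, -0.6]]
[0.4985 0.1033 0.1295] [[-0.0, -0.4], [1.0, 2.7], [-0.9, -0.5], [-0.4, -0.1]]
[0.6476 0.1298 0.0422] [[-0.4, -1.2], [0.1, 0.5], [-0.2, -0.1], [-0.2, -0.5]]
[ 0.6815 -0.0575  0.0441] [[0.5, -0.9], [1.4, -0.8], [-1.6, -0.2], [-0.6, -0.8]]
[np.float64(0.1924), np.float64(0.1748), np.float64(0.1904), np.float64(0.174)]
slope 29.28891747181301 yaw y 10.059937200821931 yaw d 10.48204704642039 c [0.58979347 0.02234175 0.08579939]
[(292.7586206896552, 192.0689655172414), (320.3448275862069, 216.89655172413794), (281.7241379310345, 225.51724137931035)]
```

View pics/cs8.png

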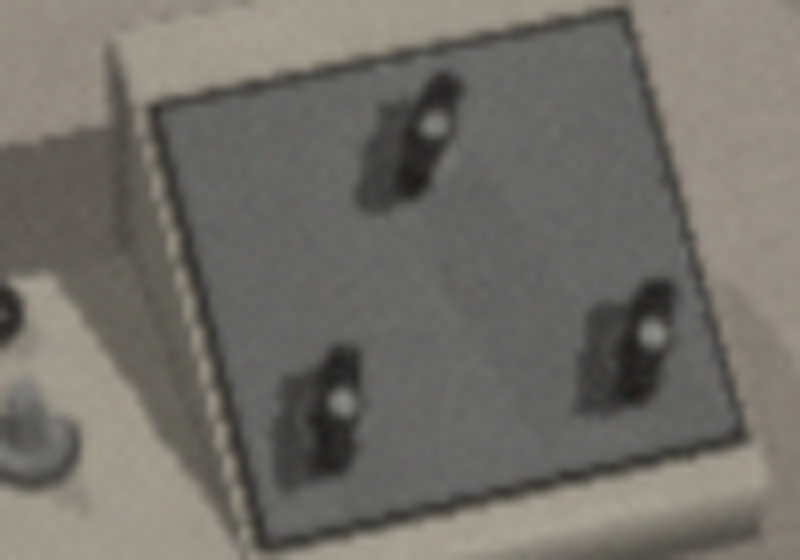

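Run:
```python
from h import *
w2=load('w2');w3=load('w3');s=load('scene0')
C=np.array([.590,.022,.088])
D={'U':((255.6,113.1),(294.2,131.4),(435,123)),'L':((348.8,212.8),(355.5,171.4),(653,333)),'R':((212.8,241.2),(274.2,202.1),(342,401))}
for k,(a,b,c) in D.items():
    c=(240+c[0]/8,180+c[1]/8)
    for L in ([(w2,*b),(w3,*a)],[(w3,*a),(s,*c)],[(w2,*b),(w3,*a),(s,*c)]):
        X,e=tri(*L); print(k,np.round(X,4),[x.tolist() for x in e],np.round([(X-C)@d_,(X-C)@y_,(X-C)@n_],4))
# wing angles: endpoints of the top face long axis in cw3 crop, cast on plane 36 above cover
E_={'U':((350,327),(402,172)),'R':((246,690),(262,540)),'L':((634,610),(668,465))}
g=cv2.cvtColor(cv2.imread('pics/w3.png'),cv2.COLOR_BGR2GRAY)
for k,(p,q) in E_.items():
    Q=[]
    for u in (p,q):
        o,d=ray(w3,130+u[0]/3,30+u[1]/3); Q.append(o+d*((C+.036*n_-o)@n_)/(d@n_))
    v=Q[0]-Q[1]; print(k,'len',np.linalg.norm(v),'a',np.arctan2(-v@y_,v@d_))
for k,u0,v0,u1,v1 in [('L',315,170,385,245),('R',185,195,255,270),('U',225,75,295,150)]: crop('w3',u0,v0,u1,v1,8,'k'+k)
ims=[cv2.imread('pics/k%s.png'%k)[:560,:560] for k in 'ULR']
ims=[cv2.resize(i,(266,266)) for i in ims]; cv2.imwrite('pics/k3.png',np.clip(np.hstack(ims)*2.,0,255).astype(np.uint8))
```

```text
U [0.5694 0.0175 0.1498] [[0.0, -0.0], [-0.0, 0.0]] [-0.0492 -0.0008  0.043 ]
U [0.5684 0.0181 0.1454] [[1.8, 1.7], [-0.5, -0.4]] [-0.0477 -0.      0.0387]
U [0.5694 0.018  0.1467] [[0.3, -0.2], [1.3, 2.1], [-0.5, -0.5]] [-0.0475 -0.0004  0.0403]
L [0.6402 0.0902 0.1071] [[-0.1, 0.0], [0.2, -0.0]] [0.0437 0.0584 0.0472]
L [0.638  0.0923 0.0954] [[1.0, 0.1], [-0.3, 0.0]] [0.0479 0.0608 0.0362]
L [0.6407 0.0917 0.0999] [[-0.2, -0.8], [1.0, 2.2], [-0.2, -0.3]] [0.0479 0.0597 0.0414]
R [ 0.6625 -0.0264  0.1024] [[-0.1, 0.1], [0.1, -0.1]] [ 0.0472 -0.0604  0.0439]
R [ 0.6628 -0.0263  0.1005] [[0.9, 0.5], [-0.3, -0.2]] [ 0.0485 -0.0603  0.0424]
R [ 0.6628 -0.0263  0.1006] [[0.1, -0.1], [0.8, 0.6], [-0.3, -0.2]] [ 0.0485 -0.0603  0.0425]
U len 0.04178885434881257 a 0.5562652581910126
R len 0.04842863343883598 a 0.35760137799120406
L len 0.044431615871635376 a 0.3575886333105984
```

View pics/k3.png

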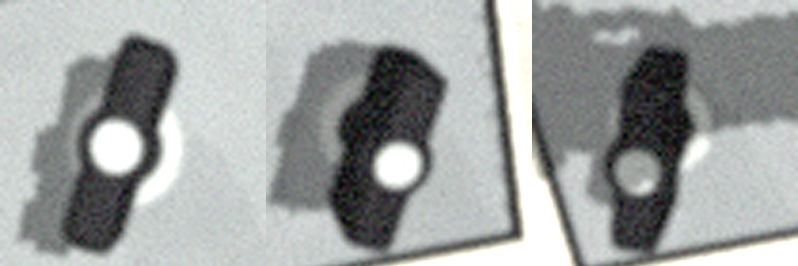

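Run:
```python
from h import *
w3=load('w3'); C=np.array([.590,.022,.088]); s=75/266; s=70/266
# k3 panels: crop 70x70(px) -> 266
off={'U':(225,75,0),'L':(315,170,266),'R':(185,195,532)}
for k,p,q in [('U',(68,235),(128,45)),('U',(108,243),(173,60)),('L',(392,240),(443,85)),('R',(618,235),(630,90)),('R',(657,240),(683,140))]:
    Q=[]
    for u in (p,q):
        o,d=ray(w3,off[k][0]+(u[0]-off[k][2])*s,off[k][1]+u[1]*s); Q.append(o+d*((C+.036*n_-o)@n_)/(d@n_))
    v=Q[0]-Q[1]; print(k,np.linalg.norm(v),'a',np.arctan2(-v@y_,v@d_))
G={'U':C-.048*d_+.03*n_,'L':C+.048*d_+.0604*y_+.03*n_,'R':C+.048*d_-.0604*y_+.03*n_}
for k in G: print(k,G[k])
print('U standoff 60'); go(G['U']+.06*n_,goal(.55)); print('U');go(G['U'],goal(.55))
```

```text
U 0.040137278601319396 a 0.5422147482771991
U 0.03924613143068444 a 0.5683088937138486
L 0.03835741643419444 a 0.4361798685818815
R 0.03706190551145173 a 0.3406471043429304
R 0.02676175454129125 a 0.48499062774563306
U [0.56384252 0.01734064 0.13798076]
L [0.63510043 0.09138435 0.08998076]
R [ 0.65628473 -0.02754363  0.08998076]
U standoff 60
slide mm [-104.8  -20.9  -32.1] rotvec [-0.172 -0.028 -0.304] q [-0.29  0.86  0.28  1.08 -0.15  1.74  1.51] t 3.0 F [-0.4  0.3  0.2] [ 0.07 -0.47  0.02] grip 1.0004786868263094
U
slide mm [-134.3  -26.1  -84.1] rotvec [-0.172 -0.028 -0.304] q [-0.29  0.86  0.28  1.08 -0.15  1.74  1.51] t 3.0 F [-0.4  0.3  0.2] [ 0.07 -0.47  0.02] grip 1.0004786868263094
```

{"api": "drive_tool", "payload": {"slide": [[-40,-8,-5],[-75,-15,-15],[-105,-21,-25],[-105,-21,-32],[-120,-23,-58],[-134,-26,-84],[-134,-26,-84],[-134,-26,-84]], "turn": [[-0.06,-0.01,-0.1],[-0.12,-0.02,-0.2],[-0.172,-0.028,-0.304],[-0.172,-0.028,-0.304],[-0.172,-0.028,-0.304],[-0.172,-0.028,-0.304],[-0.172,-0.028,-0.304],[-0.172,-0.028,-0.304]], "gripper": [1,1,1,1,1,1,1,1]}}

```text
t: 3.8
eef_pos: [0.5659, 0.0179, 0.1402]
tool_rot: [0.398, -0.311, 0.73, 0.46]
contact_force: [0.4, 0.4, 0.2]
gripper_width: 1.002
```

Run:
```python
from h import *
snap('wrist','w4'); C=np.array([.59,.022,.088]); go(C-.048*d_+.03*n_,goal(.55))
```

```text
slide mm [-2.7 -0.5 -2.4] rotvec [-0.001  0.004 -0.001] q [-0.38  0.72  0.36  1.57 -0.17  1.41  1.23] t 3.85 F [ 0.3  0.6 -0.7] [ 0.06 -0.53 -0.02] grip 0.9922450140022865
```

View pics/w4.png

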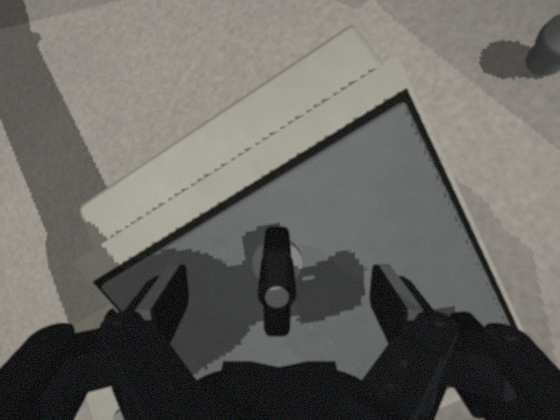

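{"api": "drive_tool", "payload": {"slide": [[-2,0,-2],[-2,0,-2],[-2,0,-2],[-2,0,-2],[-2,0,-2],[-2,0,-2]], "turn": [[0,0,0],[0,0,0],[0,0,0],[0,0,0],[0,0,0],[0,0,0]], "gripper": [0,0,0,0,0,0], "squeeze": 70}}

```text
t: 4.45
eef_pos: [0.5644, 0.017, 0.1389]
tool_rot: [0.398, -0.311, 0.73, 0.459]
contact_force: [-0.6, -1.8, 4.2]
gripper_width: 0.123
```

{"api": "drive_tool", "payload": {"slide": [[0,0,0],[0,0,0],[0,0,0],[0,0,0],[0,0,0],[0,0,0],[0,0,0],[0,0,0],[0,0,0],[0,0,0]], "turn": [[-0.05,-0.009,-0.087],[-0.105,-0.019,-0.186],[-0.16,-0.029,-0.285],[-0.217,-0.039,-0.381],[-0.271,-0.048,-0.476],[-0.325,-0.058,-0.572],[-0.379,-0.067,-0.667],[-0.433,-0.077,-0.762],[-0.487,-0.087,-0.857],[-0.502,-0.089,-0.883]], "gripper": [0,0,0,0,0,0,0,0,0,0]}}

```text
t: 5.45
eef_pos: [0.5643, 0.0167, 0.139]
tool_rot: [0.498, -0.078, 0.862, 0.043]
contact_force: [-1.2, -1.6, 3.6]
gripper_width: 0.128
```

```bash
cat >> h.py <<'E'
def ang():
    e,R,o=cur(); z=R.as_matrix()[:,2]; C=np.array([.59,.022,.088]); X=e-C
    print('jaw angle a',round(np.arctan2(z@d_,z@y_),3),'pos d,y,n mm',np.round([X@d_*1e3,X@y_*1e3,X@n_*1e3],1),'F',np.round(o['contact_force'],1),'T',np.round(o['torque'],2),'T.n',round(o['torque']@n_,2),'q',np.round(o['q'],2),'t',o['t'],'grip',round(o['gripper_width'],3), 'x.n',round(-R.as_matrix()[:,0]@n_,4))
E
python3 -c "
from h import *
ang()"
```

```text
jaw angle a 1.572 pos d,y,n mm [-48.2  -0.7  31.1] F [-1.2 -1.6  3.6] T [-0.22 -0.16  0.34] T.n 0.17 q [-0.55  0.79  0.64  1.59 -0.32  1.43  0.36] t 5.45 grip 0.128 x.n 1.0
```

{"api": "drive_tool", "payload": {"slide": [[0,0,0],[0,0,0],[0,0,0]], "turn": [[-0.025,-0.004,-0.043],[-0.039,-0.007,-0.069],[-0.039,-0.007,-0.069]], "gripper": [0,0,0]}}

```text
t: 5.75
eef_pos: [0.5643, 0.0167, 0.1391]
tool_rot: [0.501, -0.059, 0.864, 0.009]
contact_force: [-1.3, -2.0, 3.2]
gripper_width: 0.127
```

```bash
python3 -c "
from h import *
ang()"
```

```text
jaw angle a 1.648 pos d,y,n mm [-48.3  -0.7  31.1] F [-1.3 -2.   3.2] T [ 0.31 -0.02  1.8 ] T.n 1.71 q [-0.56  0.8   0.66  1.59 -0.34  1.43  0.3 ] t 5.75 grip 0.127 x.n 1.0
```

{"api": "drive_tool", "payload": {"slide": [[0,0,0],[0,0,0],[0,0,0]], "turn": [[-0.025,-0.004,-0.043],[-0.039,-0.007,-0.069],[-0.039,-0.007,-0.069]], "gripper": [0,0,0]}}

```text
t: 6.05
eef_pos: [0.5643, 0.0167, 0.1392]
tool_rot: [0.502, -0.04, 0.863, -0.024]
contact_force: [-0.9, -2.9, 3.0]
gripper_width: 0.129
```

```bash
python3 -c "
from h import *
ang(); snap('wrist','w5')"
```

```text
jaw angle a 1.725 pos d,y,n mm [-48.3  -0.7  31.2] F [-0.9 -2.9  3. ] T [0.71 0.13 2.9 ] T.n 2.87 q [-0.58  0.81  0.68  1.59 -0.35  1.44  0.23] t 6.05 grip 0.129 x.n 1.0
```

View pics/w5.png

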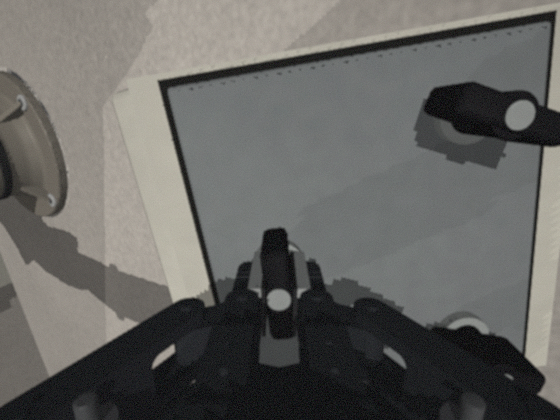

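{"api": "drive_tool", "payload": {"slide": [[0,0,0],[0,0,0],[0,0,0],[10,2,17],[25,4,43],[35,6,60],[35,6,60]], "turn": [[0,0,0],[0,0,0],[0,0,0],[0,0,0],[0.03,0.005,0.05],[0.09,0.016,0.16],[0.15,0.026,0.26]], "gripper": [1,1,1,1,1,1,1]}}

```text
t: 6.8
eef_pos: [0.6017, 0.0225, 0.2014]
tool_rot: [0.494, -0.115, 0.855, 0.108]
contact_force: [0.7, 0.3, 0.0]
gripper_width: 1.001
```

Run:
```python
from h import *
snap('wrist','w6');ang();C=np.array([.59,.022,.088]); p=C+.048*d_+.0604*y_+.03*n_
go(p+.07*n_,goal(.44));e,R,o=cur(); Rg=goal(.44); rv=(Ro.from_matrix(Rg)*R.inv()).as_rotvec(); print(np.linalg.norm(rv))
```

```text
jaw angle a 1.415 pos d,y,n mm [-47.2  -1.8 102.6] F [ 0.2 -0.7  0.4] T [ 0.09 -0.51 -0.  ] T.n -0.0 q [-0.51  0.76  0.61  1.45 -0.29  1.57  0.48] t 6.85 grip 0.998 x.n 1.0
slide mm [ 68.9  75.5 -49.8] rotvec [0.48  0.091 0.844] q [-0.51  0.76  0.61  1.45 -0.29  1.57  0.48] t 6.85 F [ 0.2 -0.7  0.4] [ 0.09 -0.51 -0.  ] grip 0.9983477330613901
0.9751940613492267
```

View pics/w6.png

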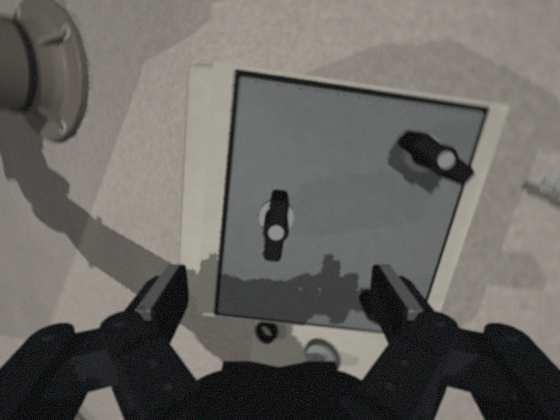

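The upper knob's wing in w6, (281,192) to (272,260), lies parallel to the cover's high edge, so it is home. Next the left knob, measured again from (447,159).

Run:
```python
from h import *
c=load('w6');C=np.array([.59,.022,.088])
def cp(u,v,h):
    o,d=ray(c,u,v); P=o+d*((C+h*n_-o)@n_)/(d@n_); return np.array([(P-C)@d_,(P-C)@y_])*1e3
for n,p in [('U',(276,233)),('L',(446.5,159))]: print(n,cp(*p,.038))
a,b=cp(281,192,.036),cp(272,260,.036); print('U len,a',np.linalg.norm(a-b),np.arctan2(-(b-a)[1],(b-a)[0]))
crop('w6',380,110,490,200,7,'kL6')
```

```text
U [-48.66385103  -3.07890037]
L [47.48613853 60.50091094]
U len,a 48.27391598913077 1.5462039678757087
```

View pics/kL6.png

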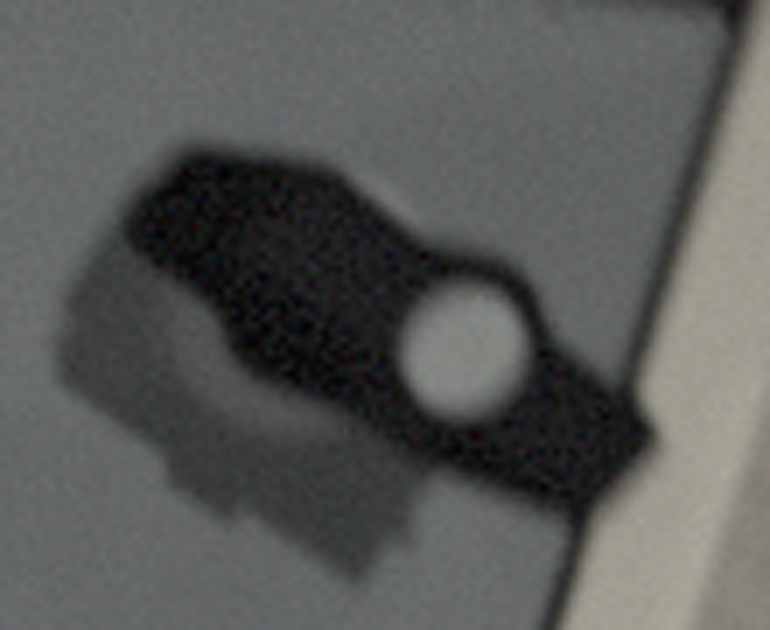

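{"api": "drive_tool", "payload": {"slide": [[10,10,0],[20,20,0],[30,30,-5],[40,42,-15],[50,55,-25],[60,67,-40],[69,75,-50],[69,75,-50],[69,75,-50]], "turn": [[0.07,0.013,0.12],[0.135,0.025,0.24],[0.2,0.037,0.355],[0.265,0.05,0.47],[0.33,0.062,0.585],[0.4,0.075,0.7],[0.46,0.087,0.81],[0.48,0.09,0.844],[0.48,0.09,0.844]], "gripper": [1,1,1,1,1,1,1,1,1]}}

```text
t: 7.75
eef_pos: [0.6692, 0.0968, 0.1492]
tool_rot: [0.38, -0.33, 0.706, 0.499]
contact_force: [-0.3, 0.3, -0.4]
gripper_width: 0.994
```

Run:
```python
from h import *
snap('wrist','w7');ang();C=np.array([.59,.022,.088]); p=C+.048*d_+.0604*y_+.03*n_
go(p,goal(.44))
```

```text
jaw angle a 0.444 pos d,y,n mm [48.1 59.4 99.1] F [0.3 0.2 0.7] T [ 0.06 -0.51 -0.03] T.n -0.04 q [-0.39  0.88  0.31  1.22 -0.21  1.6   1.23] t 7.8 grip 1.002 x.n 1.0
slide mm [-34.2  -5.1 -59.8] rotvec [0.001 0.    0.004] q [-0.39  0.88  0.31  1.22 -0.21  1.6   1.23] t 7.8 F [0.3 0.2 0.7] [ 0.06 -0.51 -0.03] grip 1.001985191298117
```

View pics/w7.png

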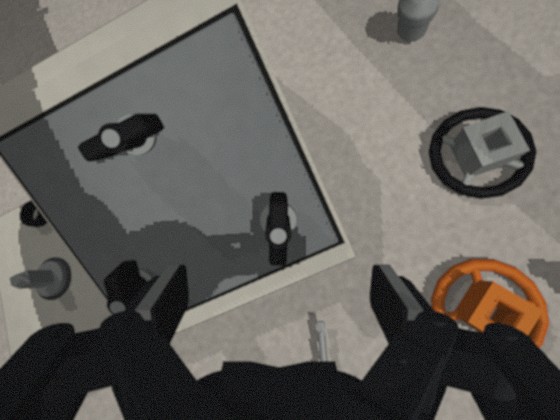

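{"api": "drive_tool", "payload": {"slide": [[-16,-2,-28],[-34,-5,-59],[-34,-5,-59],[-34,-5,-59],[-34,-5,-59],[-34,-5,-59],[-34,-5,-59],[-34,-5,-59]], "turn": [[0,0,0],[0,0,0],[0,0,0],[0,0,0],[0,0,0],[0,0,0],[0,0,0],[0,0,0]], "gripper": [1,1,1,0,0,0,0,0], "squeeze": 70}}

```text
t: 8.6
eef_pos: [0.6359, 0.0912, 0.0915]
tool_rot: [0.381, -0.331, 0.706, 0.498]
contact_force: [2.9, -16.2, 14.1]
gripper_width: 0.138
```

```bash
python3 -c "
from h import *
ang()"
```

```text
jaw angle a 0.444 pos d,y,n mm [47.9 60.1 31.7] F [  2.9 -16.2  14.1] T [-3.81  0.57  2.03] T.n -0.07 q [-0.4   0.89  0.3   1.35 -0.22  1.46  1.24] t 8.6 grip 0.138 x.n 1.0
```

{"api": "drive_tool", "payload": {"slide": [[0,-1,0],[0,-1,0],[0,-1,0],[0,-1,0],[0,-1,0],[0,-1,0],[0,-1,0],[0,-1,0],[0,-1,0],[0,-1,0]], "turn": [[-0.05,-0.009,-0.087],[-0.113,-0.02,-0.199],[-0.177,-0.032,-0.312],[-0.241,-0.043,-0.424],[-0.305,-0.054,-0.537],[-0.369,-0.066,-0.65],[-0.433,-0.077,-0.762],[-0.492,-0.088,-0.866],[-0.541,-0.096,-0.953],[-0.566,-0.101,-0.996]], "gripper": [0,0,0,0,0,0,0,0,0,0]}}

```text
t: 9.6
eef_pos: [0.6351, 0.0895, 0.0924]
tool_rot: [0.498, -0.07, 0.864, 0.032]
contact_force: [-4.7, -1.6, 4.6]
gripper_width: 0.126
```

```bash
python3 -c "
from h import *
ang()"
```

```text
jaw angle a 1.598 pos d,y,n mm [46.5 58.6 32. ] F [-4.7 -1.6  4.6] T [0.01 0.78 0.83] T.n 0.8 q [-0.56  0.95  0.61  1.37 -0.42  1.5   0.26] t 9.6 grip 0.126 x.n 1.0
```

{"api": "drive_tool", "payload": {"slide": [[0,0,0],[0,0,0],[0,0,0],[0,0,0]], "turn": [[-0.025,-0.004,-0.043],[-0.049,-0.009,-0.087],[-0.069,-0.012,-0.121],[-0.069,-0.012,-0.121]], "gripper": [0,0,0,0]}}

```text
t: 10.0
eef_pos: [0.6351, 0.0896, 0.0926]
tool_rot: [0.501, -0.037, 0.864, -0.027]
contact_force: [-1.7, -3.7, 1.6]
gripper_width: 0.131
```

```bash
python3 -c "
from h import *
ang()"
```

```text
jaw angle a 1.733 pos d,y,n mm [46.4 58.6 32.1] F [-1.7 -3.7  1.6] T [0.76 0.02 2.94] T.n 2.92 q [-0.58  0.97  0.64  1.37 -0.44  1.51  0.14] t 10.0 grip 0.131 x.n 1.0
```

{"api": "drive_tool", "payload": {"slide": [[0,0,0],[0,0,0],[0,0,0],[12,2,21],[27,5,47],[39,7,69],[39,7,69]], "turn": [[0,0,0],[0,0,0],[0,0,0],[0,0,0],[0.03,0.005,0.05],[0.09,0.016,0.16],[0.15,0.026,0.26]], "gripper": [1,1,1,1,1,1,1]}}

```text
t: 10.7
eef_pos: [0.6769, 0.0962, 0.1651]
tool_rot: [0.493, -0.113, 0.856, 0.105]
contact_force: [0.6, -0.3, -0.1]
gripper_width: 1.0
```

Run:
```python
from h import *
snap('wrist','w8');ang();C=np.array([.59,.022,.088]); p=C+.048*d_-.0604*y_+.03*n_
go(p+.08*n_,goal(.4))
```

```text
jaw angle a 1.423 pos d,y,n mm [ 46.5  57.5 114.2] F [ 0.3 -0.6 -0.1] T [ 0.08 -0.53 -0.01] T.n -0.01 q [-0.51  0.93  0.58  1.2  -0.37  1.65  0.38] t 10.75 grip 1.003 x.n 1.0
slide mm [  19.9 -116.3   -4.4] rotvec [0.504 0.093 0.886] q [-0.51  0.93  0.58  1.2  -0.37  1.65  0.38] t 10.75 F [ 0.3 -0.6 -0.1] [ 0.08 -0.53 -0.01] grip 1.0027769423119952
```

View pics/w8.png

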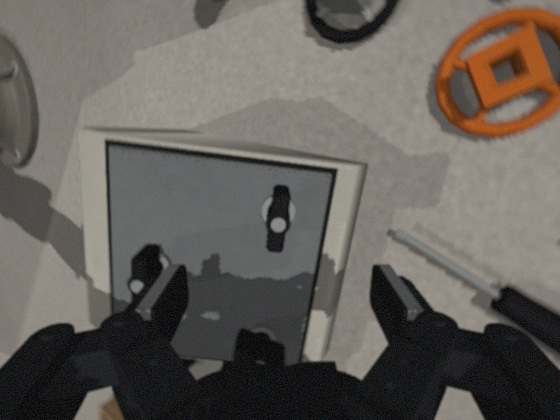

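The left wing in w8, (283,187) to (275,250), is parallel to the cover's low edge, so it is home. Now over to the right knob.

{"api": "drive_tool", "payload": {"slide": [[3,-10,10],[5,-25,10],[8,-40,10],[11,-55,10],[14,-70,10],[16,-90,5],[18,-105,0],[20,-116,-4],[20,-116,-4]], "turn": [[0.07,0.013,0.12],[0.135,0.025,0.24],[0.2,0.037,0.355],[0.265,0.05,0.47],[0.33,0.062,0.585],[0.4,0.075,0.7],[0.46,0.087,0.81],[0.504,0.093,0.886],[0.504,0.093,0.886]], "gripper": [1,1,1,1,1,1,1,1,1]}}

```text
t: 11.65
eef_pos: [0.695, -0.0233, 0.1587]
tool_rot: [0.373, -0.337, 0.696, 0.512]
contact_force: [0.7, -0.0, -0.0]
gripper_width: 1.0
```

Run:
```python
from h import *
snap('wrist','w9');ang();C=np.array([.59,.022,.088]); p=C+.048*d_-.0604*y_+.03*n_
go(p,goal(.4))
```

```text
jaw angle a 0.405 pos d,y,n mm [ 47.5 -61.3 109.5] F [-0.4  1.9  0.5] T [ 0.09 -0.52 -0.01] T.n -0.01 q [-0.25  0.91  0.34  1.15 -0.16  1.64  1.41] t 11.7 grip 1.004 x.n 1.0
slide mm [-38.9  -6.  -69.1] rotvec [ 0.002 -0.001  0.005] q [-0.25  0.91  0.34  1.15 -0.16  1.64  1.41] t 11.7 F [-0.4  1.9  0.5] [ 0.09 -0.52 -0.01] grip 1.00427881793897
```

View pics/w9.png

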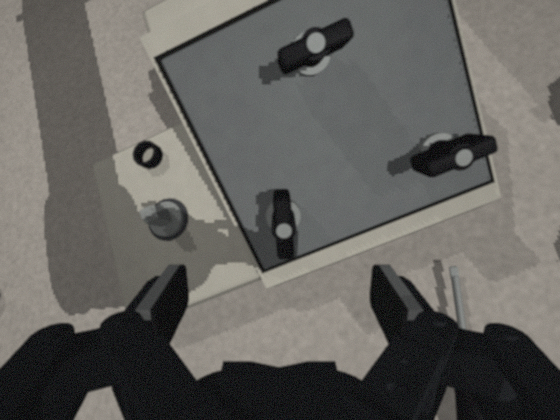

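{"api": "drive_tool", "payload": {"slide": [[-19,-2,-34],[-39.5,-4.2,-68],[-39.5,-4.2,-68],[-39.5,-4.2,-68],[-39.5,-4.2,-68],[-39.5,-4.2,-68],[-39.5,-4.2,-68],[-39.5,-4.2,-68]], "turn": [[0,0,0],[0,0,0],[0,0,0],[0,0,0],[0,0,0],[0,0,0],[0,0,0],[0,0,0]], "gripper": [1,1,1,0,0,0,0,0], "squeeze": 70}}

```text
t: 12.5
eef_pos: [0.6561, -0.0265, 0.092]
tool_rot: [0.374, -0.337, 0.697, 0.511]
contact_force: [-4.7, -11.0, 12.9]
gripper_width: 0.144
```

```bash
python3 -c "
from h import *
ang()"
```

```text
jaw angle a 0.406 pos d,y,n mm [ 46.9 -59.3  31.8] F [ -4.7 -11.   12.9] T [-2.66  1.93  1.42] T.n 0.09 q [-0.26  0.91  0.33  1.32 -0.16  1.47  1.41] t 12.5 grip 0.144 x.n 1.0
```

Gripped. Turning it by 1.3 rad.

{"api": "drive_tool", "payload": {"slide": [[0,-1,0],[0,-1,0],[0,-1,0],[0,-1,0],[0,-1,0],[0,-1,0],[0,-1,0],[0,-1,0],[0,-1,0],[0,-1,0]], "turn": [[-0.05,-0.009,-0.087],[-0.113,-0.02,-0.199],[-0.177,-0.032,-0.312],[-0.241,-0.043,-0.424],[-0.305,-0.054,-0.537],[-0.369,-0.066,-0.65],[-0.433,-0.077,-0.762],[-0.497,-0.088,-0.875],[-0.551,-0.098,-0.97],[-0.591,-0.105,-1.039]], "gripper": [0,0,0,0,0,0,0,0,0,0]}}

```text
t: 13.5
eef_pos: [0.6563, -0.0268, 0.0923]
tool_rot: [0.499, -0.066, 0.864, 0.028]
contact_force: [-1.1, -0.3, 1.3]
gripper_width: 0.131
```

{"api": "drive_tool", "payload": {"slide": [[0,0,0],[0,0,0],[0,0,0],[0,0,0]], "turn": [[-0.025,-0.004,-0.043],[-0.049,-0.009,-0.087],[-0.064,-0.011,-0.113],[-0.064,-0.011,-0.113]], "gripper": [0,0,0,0]}}

```text
t: 13.9
eef_pos: [0.6564, -0.0268, 0.0924]
tool_rot: [0.502, -0.035, 0.864, -0.027]
contact_force: [-1.8, -3.2, 1.0]
gripper_width: 0.13
```

```bash
python3 -c "
from h import *
ang()"
```

```text
jaw angle a 1.736 pos d,y,n mm [ 47.  -59.6  32.2] F [-1.8 -3.2  1. ] T [ 0.88 -0.02  2.89] T.n 2.93 q [-0.44  1.    0.68  1.33 -0.4   1.51  0.28] t 13.9 grip 0.13 x.n 1.0
```

{"api": "drive_tool", "payload": {"slide": [[0,0,0],[0,0,0],[0,0,0],[12,2,21],[27,5,47],[39,7,80],[39,7,120],[39,7,150]], "turn": [[0,0,0],[0,0,0],[0,0,0],[0,0,0],[0.03,0.005,0.05],[0.09,0.016,0.16],[0.15,0.026,0.26],[0.2,0.035,0.35]], "gripper": [1,1,1,1,1,1,1,1]}}

```text
t: 14.7
eef_pos: [0.696, -0.0206, 0.2449]
tool_rot: [0.486, -0.136, 0.851, 0.148]
contact_force: [1.2, 0.8, -0.2]
gripper_width: 1.002
```

Run:
```python
from h import *
snap('wrist','w10');ang()
crop('w7',420,95,550,205,6,'hub7'); crop('w9',125,190,205,250,8,'sp9')
```

```text
jaw angle a 1.325 pos d,y,n mm [  3.8 -61.5 189.6] F [ 2.1 -0.4  4. ] T [ 0.02 -0.44  0.03] T.n -0.0 q [-0.37  0.88  0.61  1.09 -0.29  1.78  0.61] t 14.75 grip 1.001 x.n 1.0
```

View pics/w10.png

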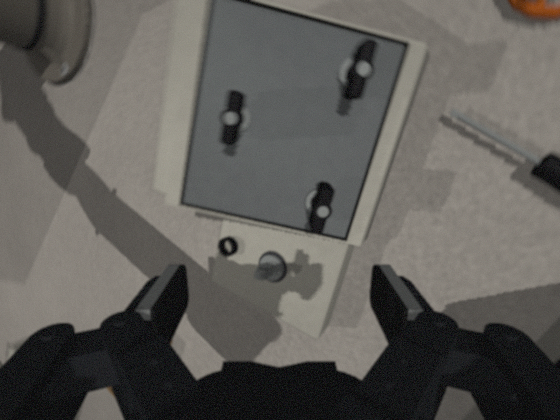

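View pics/hub7.png

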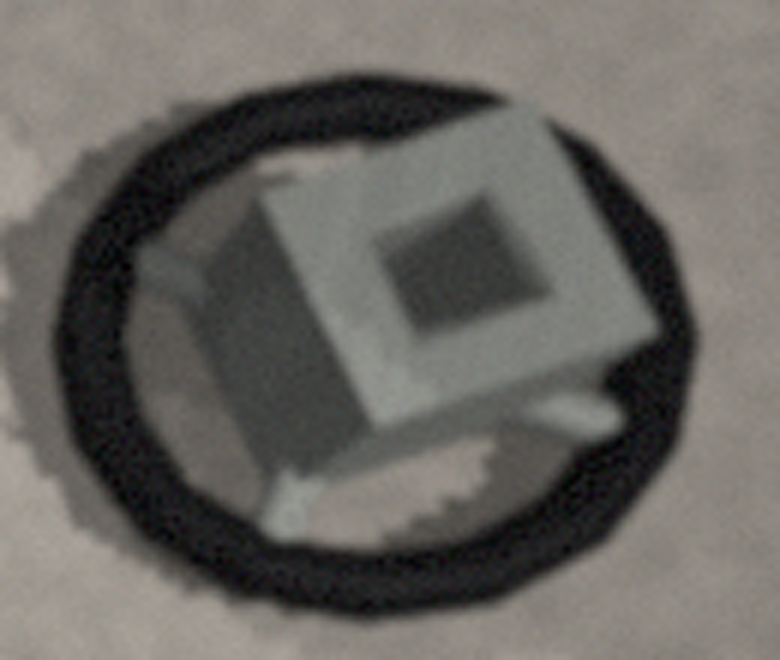

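View pics/sp9.png

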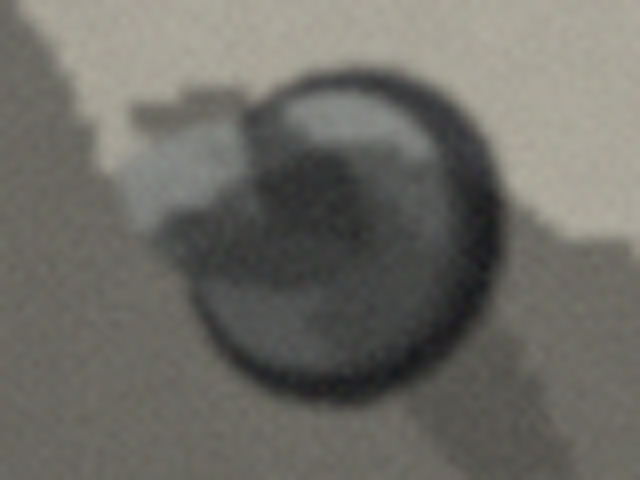

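All three wings are level in w10, at (232,117), (361,68) and (321,206). Next I'll work out the hub's pose and where to go for a spindle view.

Run:
```python
from h import *
w7=load('w7');w2=load('w2');s=load('scene0')
K=[(262,203),(525,105),(658,325),(375,430)]
P=np.array([onz(w7,420+u/6,95+v/6,.036) for u,v in K])
c=P.mean(0);print('centre',c,[round(np.linalg.norm(P[i]-P[(i+1)%4]),4) for i in range(4)])
for i in range(4):
    v=P[(i+1)%4]-P[i]; print(round(np.degrees(np.arctan2(v[1],v[0]))%90,1))
# two view: hole centre
h7=(420+463/6,95+262/6); h2=(130+715/2.2,247/2.2)
print(tri((w7,*h7),(w2,*h2)))
# vertical pose above midpoint deck for spindle view
yaw=np.radians(80)
go([.60,-.13,.26],goal(0,np.array([0,0,-1.]),np.array([np.cos(yaw),np.sin(yaw),0])))
```

```text
centre [0.59707938 0.26026312 0.036     ] [np.float64(0.0334), np.float64(0.0327), np.float64(0.0347), np.float64(0.0333)]
5.7
7.5
6.8
5.1
(array([0.59701102, 0.26160313, 0.03553867]), [array([-0.2,  0.1]), array([ 0.1, -0. ])])
slide mm [ -97.4 -108.6    9.7] rotvec [ 0.332 -0.422  0.951] q [-0.37  0.88  0.61  1.09 -0.29  1.78  0.61] t 14.75 F [ 2.1 -0.4  4. ] [ 0.02 -0.44  0.03] grip 1.0014917092745879
```

{"api": "drive_tool", "payload": {"slide": [[-12,-13,10],[-24,-26,15],[-36,-39,20],[-48,-52,20],[-60,-65,20],[-72,-80,20],[-84,-95,15],[-97,-108,10],[-97,-108,10],[-97,-108,10]], "turn": [[0.04,-0.05,0.115],[0.08,-0.1,0.23],[0.12,-0.16,0.345],[0.16,-0.21,0.46],[0.2,-0.26,0.58],[0.245,-0.315,0.7],[0.285,-0.365,0.82],[0.33,-0.42,0.95],[0.332,-0.422,0.951],[0.332,-0.422,0.951]], "gripper": [1,1,1,1,1,1,1,1,1,1]}}

```text
t: 15.75
eef_pos: [0.5997, -0.1306, 0.2608]
tool_rot: [0.543, -0.453, 0.543, 0.453]
contact_force: [0.3, -0.1, 0.1]
gripper_width: 1.004
```

Run:
```python
from h import *
c=snap('wrist','w11');ang(); print(cur()[0],proj(c,[.618,-.141,.077]))
u,v=proj(c,[.618,-.141,.06]).astype(int); crop('w11',u-45,v-40,u+45,v+40,8,'sp11')
```

```text
jaw angle a 0.309 pos d,y,n mm [-100.2 -150.8  141.5] F [ 0.3 -0.1  0. ] T [0.03 0.   0.  ] T.n 0.02 q [-0.2   0.39  0.41  1.72 -0.17  1.07  1.66] t 15.8 grip 1.002 x.n 0.8658
[ 0.60062948 -0.12930661  0.26064966] [272.6306161  208.36773571]
```

View pics/sp11.png

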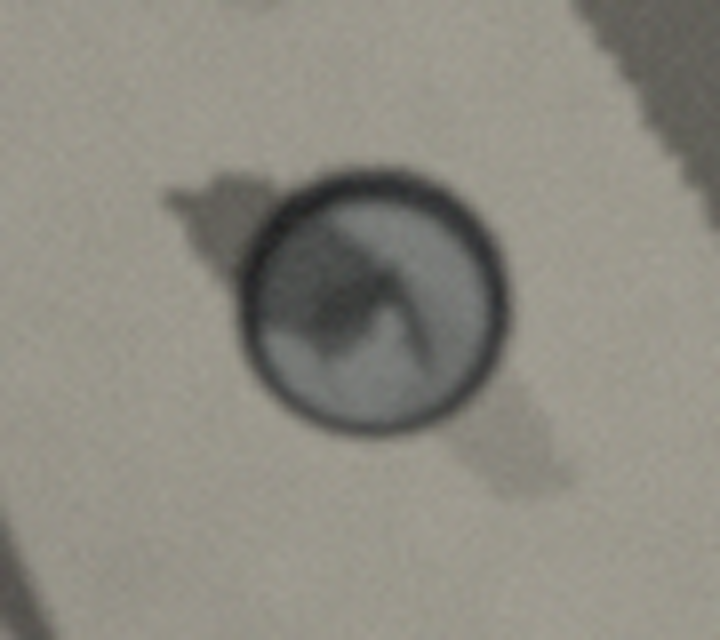

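View pics/w11.png

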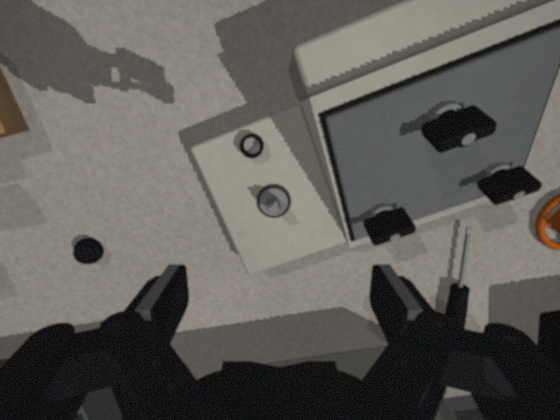

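Run:
```python
from h import *
g=cv2.imread('pics/w11.png')[175:225,245:303]; g=cv2.GaussianBlur(g,(0,0),.6).astype(float)
g=np.clip((g-40)/(150-40)*255,0,255).astype(np.uint8); cv2.imwrite('pics/sp11b.png',cv2.resize(g,None,fx=11,fy=11,interpolation=cv2.INTER_CUBIC))
g=cv2.imread('pics/w10.png')[245:295,245:303].astype(float); g=np.clip((g-30)/(130-30)*255,0,255).astype(np.uint8); cv2.imwrite('pics/sp10b.png',cv2.resize(g,None,fx=11,fy=11,interpolation=cv2.INTER_CUBIC))
```

```text
(no output)
```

View pics/sp11b.png

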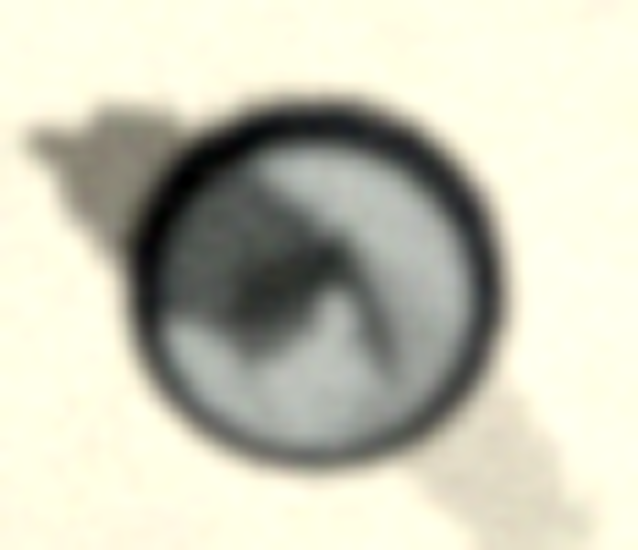

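View pics/sp10b.png

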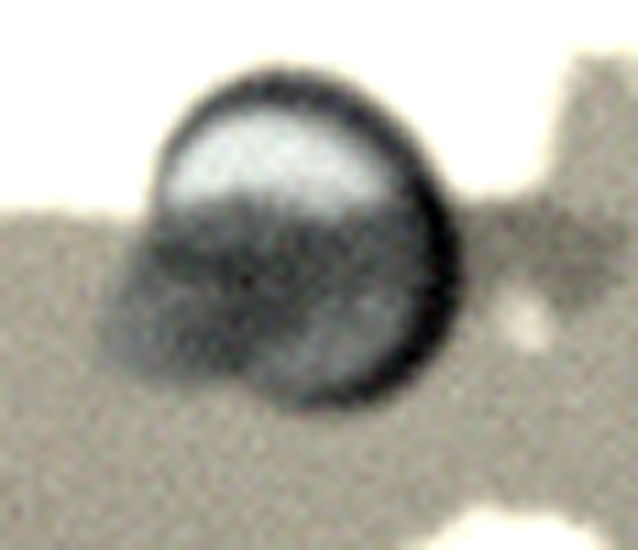

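{"api": "drive_tool", "payload": {"slide": [[-5,0,-45],[-10,0,-90],[-10,0,-120],[-10,0,-120],[-10,0,-120]], "turn": [[0,0,0],[0,0,0],[0,0,0],[0,0,0],[0,0,0]], "gripper": [1,1,1,1,1]}}

```text
t: 16.3
eef_pos: [0.5917, -0.1286, 0.1409]
tool_rot: [0.542, -0.454, 0.542, 0.454]
contact_force: [0.3, -0.2, 0.4]
gripper_width: 0.999
```

Run:
```python
from h import *
c=snap('wrist','w12'); print(cur()[0],proj(c,[.618,-.141,.077]))
u,v=proj(c,[.618,-.141,.06]).astype(int)
g=cv2.imread('pics/w12.png')[v-35:v+35,u-45:u+45].astype(float); lo,hi=np.percentile(g,[1,75]); print(u,v,lo,hi)
g=np.clip((g-lo)/(hi-lo)*255,0,255).astype(np.uint8); cv2.imwrite('pics/sp12b.png',cv2.resize(g,None,fx=8,fy=8,interpolation=cv2.INTER_CUBIC))
```

```text
[ 0.59239307 -0.12901466  0.14202341] [268.53806985 271.89100963]
269 260 42.0 153.0
```

View pics/sp12b.png

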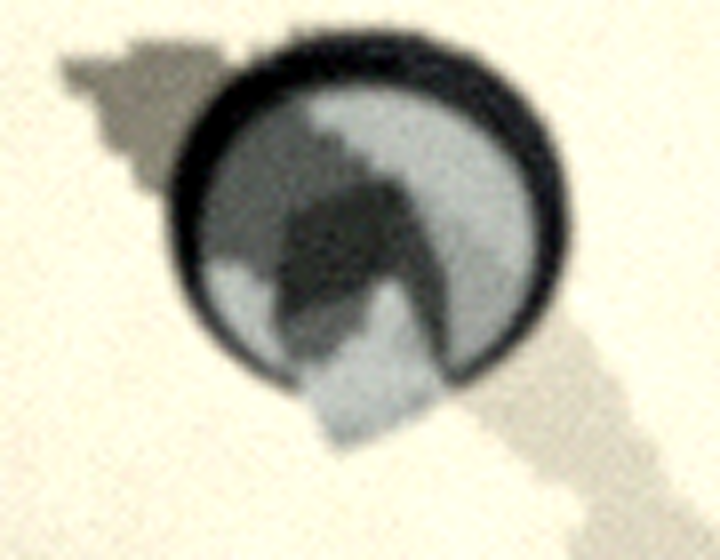

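Run:
```python
from h import *
c=load('w12')
def P(u,v,z): return onz(c,269-45+u/8,260-35+v/8,z)
for n,a,b,z in [('base',(290,212),(395,180),.046),('topfar',(345,447),(440,385),.077),('topleft',(300,370),(345,447),.077)]:
    A,B=P(*a,z),P(*b,z); v=B-A; print(n,np.linalg.norm(v),'yaw',np.degrees(np.arctan2(v[1],v[0]))%90,A,B)
# collar circle: top face ellipse, crop center
print('collar ctr',P(366,225,.046), 'rad', np.linalg.norm(P(200,225,.046)-P(533,225,.046))/2)
w11=load('w11'); print('collar w11',onz(w11,245+312/11,175+300/11,.046))
```

```text
base 0.010684211695088664 yaw 8.190452904051043 [ 0.61601745 -0.14812819  0.046     ] [ 0.61449534 -0.13755296  0.046     ]
topfar 0.01004849036072478 yaw 25.981043239066736 [ 0.62456633 -0.14322212  0.077     ] [ 0.62016435 -0.13418914  0.077     ]
topleft 0.008229972619145673 yaw 16.78968848887284 [ 0.61668719 -0.14559942  0.077     ] [ 0.62456633 -0.14322212  0.077     ]
collar ctr [ 0.61865394 -0.14116614  0.046     ] rad 0.016082991619826306
collar w11 [ 0.6202829 -0.1411679  0.046    ]
```

Run:
```python
from h import *
g=cv2.imread('pics/w12.png')[240:285,252:288].astype(float); 
g=np.clip((g-35)/(130-35),0,1)**.7*255; cv2.imwrite('pics/sp12c.png',cv2.resize(g.astype(np.uint8),None,fx=13,fy=13,interpolation=cv2.INTER_LANCZOS4))
c=load('w12')
# predicted corners for yaw hypotheses
for yaw in (8,14,20,26):
    r=np.radians(yaw);ax=np.array([np.cos(r),np.sin(r),0]);ay=np.array([-np.sin(r),np.cos(r),0])
    print(yaw,[[np.round((proj(c,np.array([.619,-.141,z])+h*(i*ax+j*ay))-[252,240])*13).astype(int).tolist() for i,j in ((-1,-1),(-1,1),(1,1),(1,-1))] for z,h in ((.046,.006),(.069,.006),(.077,.0035))])
```

```text
8 [[[106, 116], [299, 58], [362, 234], [172, 291]], [[82, 295], [293, 231], [363, 422], [154, 484]], [[133, 393], [261, 355], [303, 470], [177, 507]]]
14 [[[100, 129], [285, 52], [368, 222], [185, 296]], [[75, 308], [278, 225], [370, 409], [169, 489]], [[129, 401], [252, 352], [307, 462], [186, 510]]]
20 [[[96, 142], [270, 48], [372, 209], [199, 300]], [[71, 322], [262, 221], [375, 395], [185, 494]], [[126, 410], [242, 349], [310, 453], [195, 513]]]
26 [[[93, 155], [256, 45], [376, 195], [214, 303]], [[67, 337], [246, 218], [378, 381], [201, 497]], [[125, 418], [232, 347], [312, 445], [205, 515]]]
```

View pics/sp12c.png

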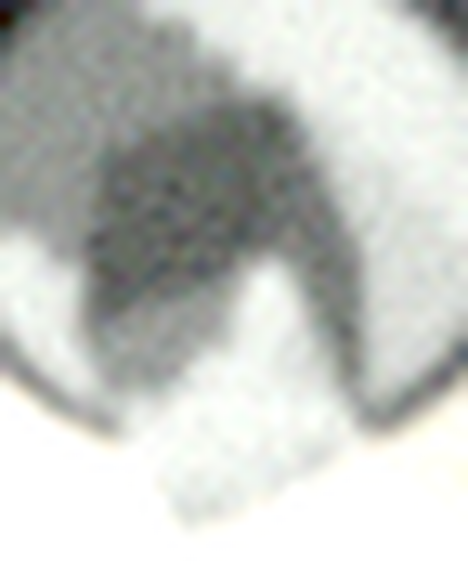

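Run:
```python
from h import *
y=np.radians(96.3); Rg=goal(0,np.array([0,0,-1.]),np.array([np.cos(y),np.sin(y),0]))
go([.585,.259,.15],Rg)
```

```text
slide mm [ -7.4 388.    8. ] rotvec [-0.001  0.002  0.287] q [-0.16  0.51  0.37  1.84 -0.24  0.84  1.72] t 16.35 F [ 0.7  0.1 -0.2] [-0.   -0.05 -0.01] grip 1.0033672380405474
```

{"api": "drive_tool", "payload": {"slide": [[-5,0,45],[-7,0,90],[-7,20,130],[-7,65,140],[-7,115,140],[-7,165,140],[-7,215,140],[-7,260,140],[-7,305,130],[-7,350,100]], "turn": [[0,0,0],[0,0,0],[0,0,0],[0,0,0.05],[0,0,0.1],[0,0,0.15],[0,0,0.2],[0,0,0.25],[0,0,0.287],[0,0,0.287]], "gripper": [1,1,1,1,1,1,1,1,1,1]}}

```text
t: 17.35
eef_pos: [0.5881, 0.2212, 0.2496]
tool_rot: [-0.476, 0.529, -0.467, -0.525]
contact_force: [-0.1, 0.1, -0.2]
gripper_width: 1.004
```

Run:
```python
from h import *
y=np.radians(96.3); Rg=goal(0,np.array([0,0,-1.]),np.array([np.cos(y),np.sin(y),0]))
go([.585,.259,.15],Rg)
```

```text
slide mm [ -3.1  37.8 -99.6] rotvec [-0.006  0.012 -0.002] q [-0.64  0.4   0.24  1.7  -0.11  1.05  1.32] t 17.35 F [-0.1  0.1 -0.2] [ 0.   -0.05  0.03] grip 1.004283019741058
```

{"api": "drive_tool", "payload": {"slide": [[-2,20,-40],[-3,38,-80],[-3,38,-100],[-3,38,-100],[-3,38,-100]], "turn": [[0,0,0],[-0.006,0.012,0],[-0.006,0.012,0],[-0.006,0.012,0],[-0.006,0.012,0]], "gripper": [1,1,1,1,1]}}

```text
t: 17.85
eef_pos: [0.5866, 0.2592, 0.1519]
tool_rot: [-0.472, 0.527, -0.471, -0.526]
contact_force: [0.1, -0.1, 0.1]
gripper_width: 1.002
```

Run:
```python
from h import *
c=snap('wrist','w13')
print(proj(c,[.597,.261,.036]),cur()[0])
```

```text
[280.46352014 221.63993103] [0.58701166 0.25914677 0.15251624]
```

View pics/w13.png

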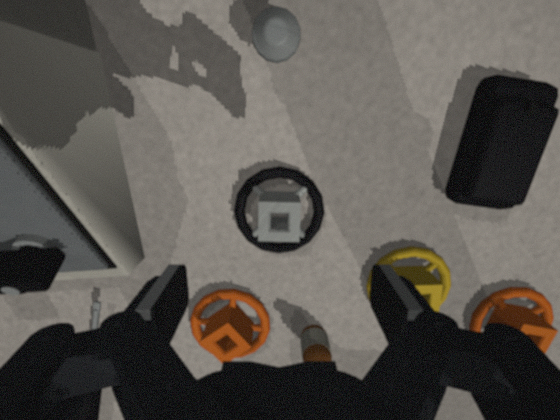

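Run:
```python
from h import *
c=load('w13')
print('yellow rim near',onz(c,372,270,.012),onz(c,395,252,.012),'orange rim',onz(c,235,293,.012),'oil',onz(c,315,330,.04))
y=np.radians(96.3); go([.597,.2605,.034],goal(0,np.array([0,0,-1.]),np.array([np.cos(y),np.sin(y),0])))
```

```text
yellow rim near [0.64423993 0.35372669 0.012     ] [0.62351112 0.37127614 0.012     ] orange rim [0.68344023 0.22638717 0.012     ] oil [0.69557218 0.30353142 0.04      ]
slide mm [  10.     1.4 -118.5] rotvec [-0.001  0.004 -0.   ] q [-0.67  0.53  0.21  1.74 -0.14  0.88  1.28] t 17.9 F [ 0.2 -0.  -0.3] [ 0.04  0.01 -0.03] grip 1.000207234197556
```

Clear of the neighbours. Lowering and gripping the hub.

{"api": "drive_tool", "payload": {"slide": [[10,1.4,-45],[10,1.4,-90],[10,1.4,-118],[10,1.4,-118],[10,1.4,-118],[10,1.4,-118],[10,1.4,-118],[10,1.4,-118],[10,1.4,-118]], "turn": [[0,0.004,0],[0,0.004,0],[0,0.004,0],[0,0.004,0],[0,0.004,0],[0,0.004,0],[0,0.004,0],[0,0.004,0],[0,0.004,0]], "gripper": [1,1,1,1,0,0,0,0,0], "squeeze": 50}}

```text
t: 18.8
eef_pos: [0.5984, 0.2611, 0.0369]
tool_rot: [-0.473, 0.527, -0.47, -0.527]
contact_force: [-0.6, 0.2, 7.2]
gripper_width: 0.385
```

{"api": "drive_tool", "payload": {"slide": [[0,0,20],[0,0,60],[0,0,100],[0,0,100]], "turn": [[0,0,0],[0,0,0],[0,0,0],[0,0,0]], "gripper": [0,0,0,0]}}

```text
t: 19.2
eef_pos: [0.6022, 0.2626, 0.1439]
tool_rot: [-0.477, 0.528, -0.467, -0.525]
contact_force: [0.1, 0.5, -1.2]
gripper_width: 0.385
```

Run:
```python
from h import *
c=snap('wrist','w14'); e,R,o=cur(); print(e,o['gripper_width'],o['contact_force'],o['t'])
print('expected hub top px',proj(c,e+[0,0,.002]))
```

```text
[0.60060001 0.26205509 0.14098324] 0.3817302741416007 [-0.83302318 -0.50756074 -1.35788846] 19.25
expected hub top px [279.56929908 281.01637401]
```

View pics/w14.png

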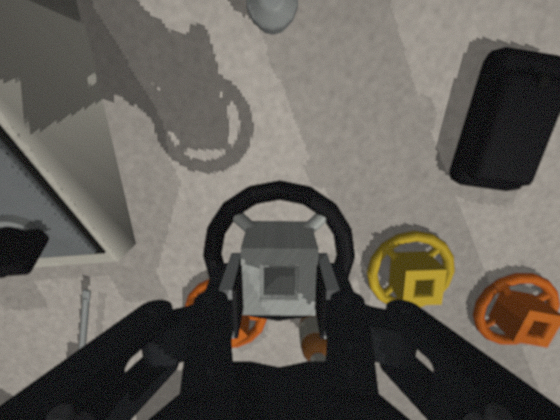

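Run:
```python
from h import *
y=np.radians(104); go([.619,-.141,.16],goal(0,np.array([0,0,-1.]),np.array([np.cos(y),np.sin(y),0])))
```

```text
slide mm [  18.4 -403.1   19. ] rotvec [-0.007  0.009  0.134] q [-0.66  0.56  0.21  1.72 -0.15  0.87  1.3 ] t 19.25 F [-0.8 -0.5 -1.4] [-0.03  0.    0.04] grip 0.3817302741416007
```

{"api": "drive_tool", "payload": {"slide": [[0,0,40],[0,0,80],[5,-20,115],[5,-65,120],[10,-110,120],[10,-155,120],[15,-200,120],[15,-245,120],[18,-290,120],[18,-335,120]], "turn": [[0,0,0],[0,0,0],[0,0,0],[0,0,0],[0,0,0.03],[0,0,0.06],[0,0,0.09],[0,0,0.12],[0,0,0.13],[0,0,0.13]], "gripper": [0,0,0,0,0,0,0,0,0,0]}}

```text
t: 20.25
eef_pos: [0.618, -0.0746, 0.2601]
tool_rot: [-0.44, 0.557, -0.433, -0.556]
contact_force: [1.0, -0.3, -1.1]
gripper_width: 0.383
```

Run:
```python
from h import *
y=np.radians(104); go([.619,-.141,.16],goal(0,np.array([0,0,-1.]),np.array([np.cos(y),np.sin(y),0])))
```

```text
slide mm [   1.   -66.4 -100.1] rotvec [-0.008  0.007  0.004] q [-0.21  0.39  0.31  1.7  -0.14  1.07  1.96] t 20.25 F [ 1.  -0.3 -1.1] [ 0.01 -0.07 -0.02] grip 0.3832021372904019
```

{"api": "drive_tool", "payload": {"slide": [[1,-30,0],[1,-66,-20],[1,-66,-60],[1,-66,-100],[1,-66,-100],[1,-66,-100]], "turn": [[-0.008,0.007,0.004],[-0.008,0.007,0.004],[-0.008,0.007,0.004],[-0.008,0.007,0.004],[-0.008,0.007,0.004],[-0.008,0.007,0.004]], "gripper": [0,0,0,0,0,0]}}

```text
t: 20.85
eef_pos: [0.6184, -0.1403, 0.1597]
tool_rot: [0.435, -0.557, 0.436, 0.558]
contact_force: [0.9, -0.5, -0.5]
gripper_width: 0.389
```

Run:
```python
from h import *
c=snap('wrist','w15'); s=snap('scene','s15')
y=np.radians(104); go([.619,-.141,.16],goal(0,np.array([0,0,-1.]),np.array([np.cos(y),np.sin(y),0])))
crop('s15',190,180,310,270,6,'cs15')
e=cur()[0]
for nm in ('s15',):
  print('hole bottom px', (proj(s,e-[0,0,.037])-[190,180])*6, 'spindle top',(proj(s,[.619,-.141,.077])-[190,180])*6)
```

```text
slide mm [-1.3 -0.4 -2.1] rotvec [ 0.     0.003 -0.001] q [-0.09  0.51  0.3   1.75 -0.19  0.9   2.1 ] t 20.95 F [ 0.2  0.7 -1.1] [-0.07 -0.06 -0.  ] grip 0.3851442780713844
hole bottom px [310.04726764 218.95429966] spindle top [314.49506764 282.92319954]
```

View pics/cs15.png

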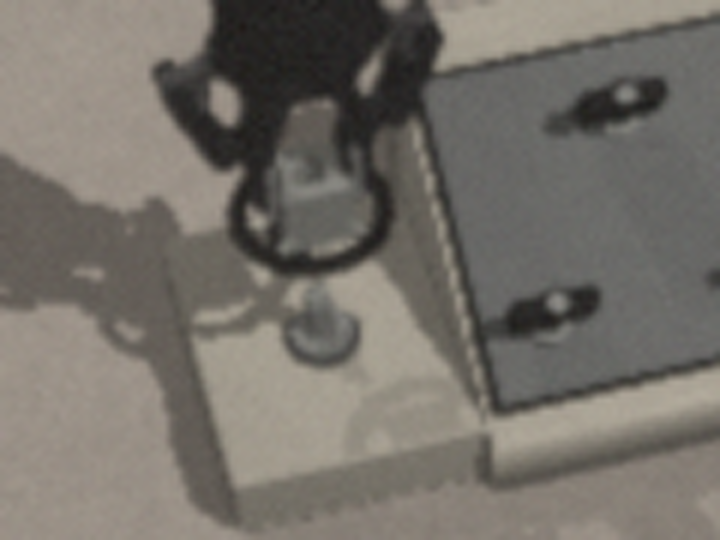

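View pics/w15.png

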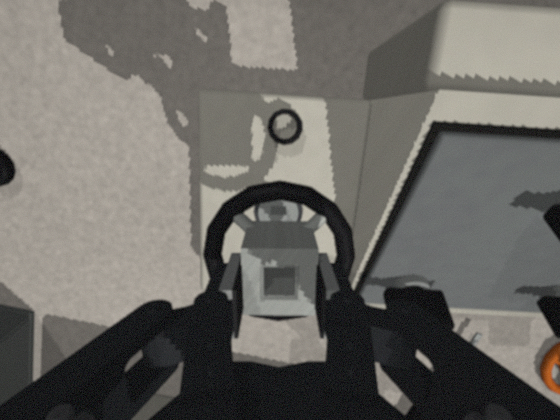

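{"api": "drive_tool", "payload": {"slide": [[-1,-0.4,-15],[-1,-0.4,-30],[-1,-0.4,-42],[-1,-0.4,-50],[-1,-0.4,-54],[-1,-0.4,-54]], "turn": [[0,0.002,0],[0,0.003,0],[0,0.003,0],[0,0.003,0],[0,0.003,0],[0,0.003,0]], "gripper": [0,0,0,0,0,0]}}

```text
t: 21.55
eef_pos: [0.6193, -0.1409, 0.1075]
tool_rot: [0.435, -0.557, 0.435, 0.557]
contact_force: [0.9, 0.7, -0.8]
gripper_width: 0.383
```

Run:
```python
from h import *
c=snap('wrist','w16');s=snap('scene','s16')
y=np.radians(104); go([.619,-.141,.083],goal(0,np.array([0,0,-1.]),np.array([np.cos(y),np.sin(y),0]))); print(cur()[0])
crop('s16',190,180,310,270,6,'cs16')
```

```text
slide mm [ -0.3   0.1 -25.2] rotvec [ 0.    -0.    -0.001] q [-0.07  0.58  0.28  1.78 -0.21  0.8   2.12] t 21.65 F [-0.2 -0.  -1.1] [ 0.01 -0.01  0.02] grip 0.38862270578270575
[ 0.61930061 -0.14113519  0.10821668]
```

View pics/cs16.png

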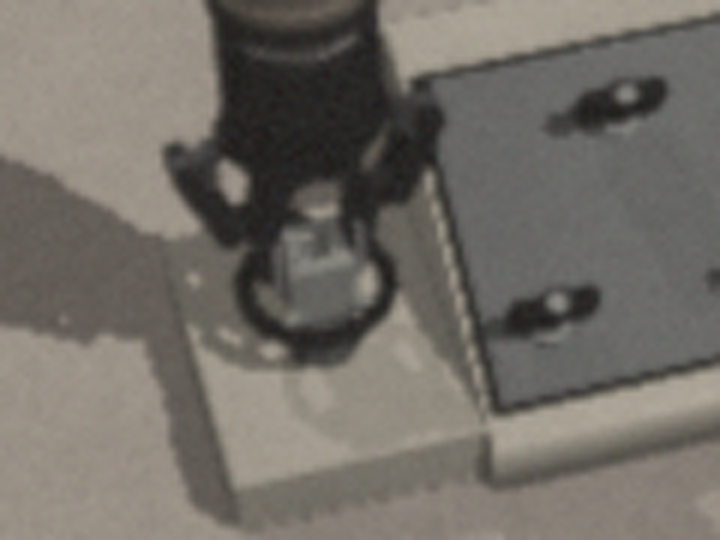

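View pics/w16.png

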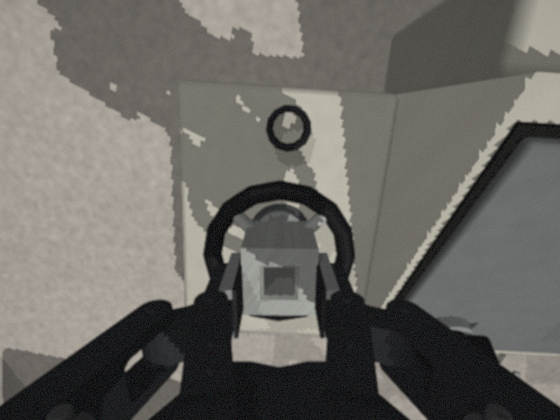

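{"api": "drive_tool", "payload": {"slide": [[0,0,-5],[0,0,-10],[0,0,-15],[0,0,-19],[0,0,-22],[0,0,-22]], "turn": [[0,0,0],[0,0,0],[0,0,0],[0,0,0],[0,0,0],[0,0,0]], "gripper": [0,0,0,0,0,0]}}

```text
t: 22.25
eef_pos: [0.6198, -0.1409, 0.0858]
tool_rot: [-0.435, 0.558, -0.435, -0.557]
contact_force: [4.7, 0.8, -5.0]
gripper_width: 0.387
```

Run:
```python
from h import *
y=np.radians(104); go([.619,-.141,.083],goal(0,np.array([0,0,-1.]),np.array([np.cos(y),np.sin(y),0]))); print(cur()[0])
```

```text
slide mm [-0.8 -0.1 -2.8] rotvec [ 0.     0.001 -0.001] q [-0.07  0.61  0.27  1.79 -0.22  0.76  2.13] t 22.25 F [ 4.7  0.8 -5. ] [ 0.16 -1.15 -0.01] grip 0.3868523834821822
[ 0.61983004 -0.14090119  0.08583756]
```

{"api": "drive_tool", "payload": {"slide": [[0.6,0,-1.5],[0.6,0,-3],[0.6,0,-4],[0.6,0,-4]], "turn": [[0,0,0],[0,0,0],[0,0,0],[0,0,0]], "gripper": [0,0,0,0]}}

```text
t: 22.65
eef_pos: [0.62, -0.141, 0.0828]
tool_rot: [0.435, -0.557, 0.435, 0.557]
contact_force: [-2.4, 2.3, 8.0]
gripper_width: 0.388
```

{"api": "drive_tool", "payload": {"slide": [[0,0,-1],[0,0,-2],[0,0,-2]], "turn": [[0,0,0],[0,0,0],[0,0,0]], "gripper": [0,0,0]}}

```text
t: 22.95
eef_pos: [0.6201, -0.141, 0.0827]
tool_rot: [0.436, -0.557, 0.435, 0.557]
contact_force: [-4.0, 2.6, 15.6]
gripper_width: 0.387
```

{"api": "drive_tool", "payload": {"slide": [[0,0,0],[0,0,0],[0,0,0],[0,0,10],[0,0,30],[0,0,60],[0,0,100],[0,0,130],[0,0,130]], "turn": [[0,0,0],[0,0,0],[0,0,0],[0,0,0],[0,0,0],[0,0,0],[0,0,0],[0,0,0],[0,0,0]], "gripper": [0.65,0.65,0.65,0.65,0.65,0.65,0.65,0.65,0.65]}}

```text
t: 23.85
eef_pos: [0.6226, -0.1421, 0.2183]
tool_rot: [-0.437, 0.56, -0.434, -0.555]
contact_force: [0.2, -0.3, 0.5]
gripper_width: 0.649
```

Run:
```python
from h import *
c=snap('wrist','w17');s=snap('scene','s17'); o=bot.get_obs(); print(o['eef_pos'],o['contact_force'],o['t'],o['gripper_width'])
crop('s17',190,160,350,270,5,'cs17')
```

```text
[ 0.62027486 -0.14116939  0.213736  ] [ 0.55628001 -0.01448561 -0.55741955] 23.95 0.6483507404462664
```

View pics/w17.png

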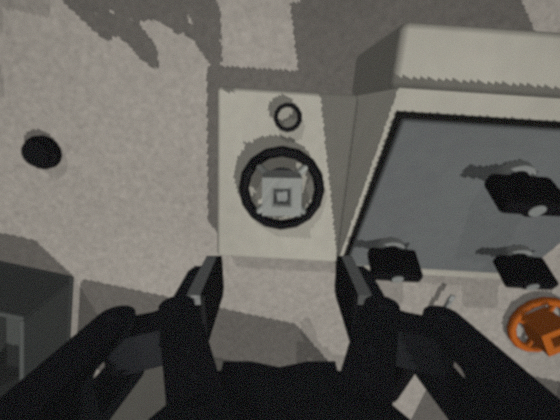

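View pics/cs17.png

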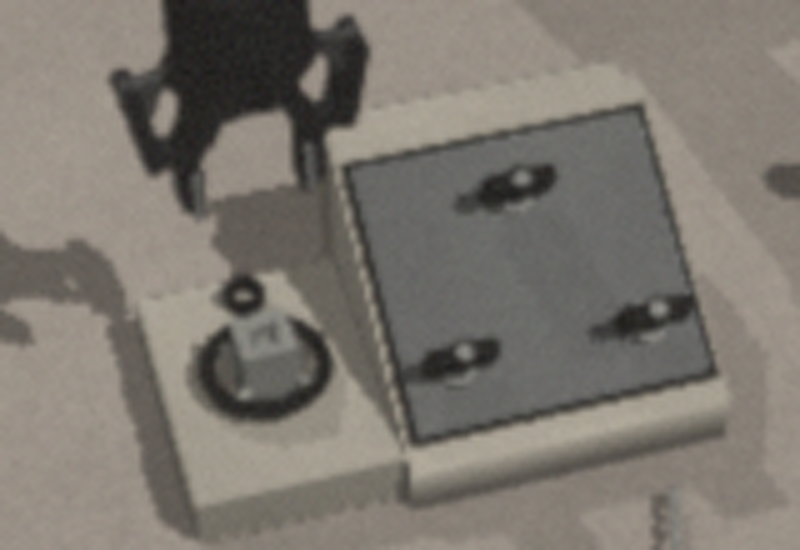

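Run:
```python
from h import *
w=load('w17');s=load('s17')
print('hole centre two-view',tri((w,281.5,197),(s,190+265/5,160+333/5)))
for z in (.082,.090): print(z, np.linalg.norm(onz(w,262,216.5,z)-onz(w,301.5,217,z)))
tiles=[]
for u,v in ((232,117),(361,68),(321,206)):
    g=cv2.imread('pics/w10.png')[v-32:v+33,u-30:u+31].astype(float); g=np.clip(g*2.2,0,255).astype(np.uint8)
    tiles.append(cv2.resize(g,(264,281),interpolation=cv2.INTER_CUBIC))
cv2.imwrite('pics/k10.png',np.hstack(tiles))
```

```text
hole centre two-view (array([ 0.61897141, -0.14043389,  0.07906962]), [array([1.4, 0.3]), array([-0.4,  0.1])])
0.082 0.034952714839794924
0.09 0.03388215299812932
```

View pics/k10.png

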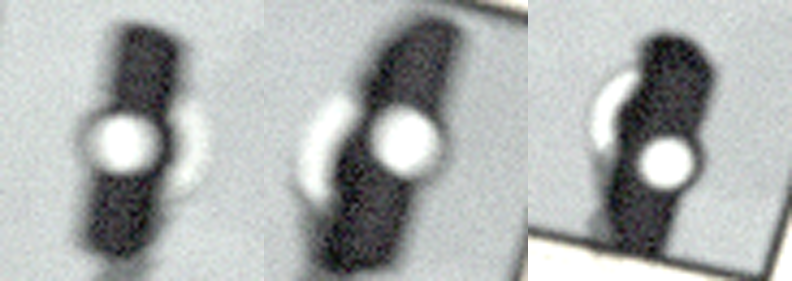

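Run:
```python
from h import *
c=load('w10');C=np.array([.59,.022,.088]); k=61/264
T={'U':(202,85,0),'L':(331,36,264),'R':(291,174,528)}
def cp(n,u,v):
    o=T[n];O,d=ray(c,o[0]+(u-o[2])*k,o[1]+v*k); P=O+d*((C+.036*n_-O)@n_)/(d@n_); return np.array([(P-C)@d_,(P-C)@y_])*1e3
for n,a,b in [('U',(117,40),(84,235)),('U',(182,60),(155,235)),('L',(462,35),(398,255)),('R',(714,80),(665,240))]:
    v=cp(n,*b)-cp(n,*a); print(n,np.linalg.norm(v),np.arctan2(-v[1],v[0]))
```

```text
U 37.27211841750856 1.552765928396681
U 33.379984004042996 1.5232915052585343
L 38.705235297997596 1.5560093180480452
R 36.72811217109545 1.56975545879145
```

Run:
```python
from h import *
print(bot.hand_in()); print(bot.get_obs()['t'])
```

```text
the job is handed in; nothing more can be done
None
the job is handed in; nothing more can be done
```

The job is handed in, at about 24 s of the 72 s allowed. I turned the knobs clockwise in the order upper, lower left, lower right. Then I gripped the black-rimmed wheel with the aluminium hub, lowered it onto the spindle, let go and moved clear.

- **Knobs:** each was pushed past its stop until the resisting torque rose to about 2.9 N m. Afterwards I measured the wings in the camera image. They read 1.52–1.55 (upper), 1.56 (left) and 1.57 rad (right), against a stop at 1.571. The upper reading is slightly low; I put that down to about ±0.04 rad of measuring error, since its stop torque matched the other two.
- **Handwheel:** it stopped moving down at TCP height 0.0827 m, against 0.083 expected when seated, as the upward force rose to 16 N. It sits level with the spindle showing in the hole. The two-view check put the hub top at 0.079 m rather than 0.082. That is within what the scene camera can resolve, as it disagreed with the wrist camera by a few mm throughout.
- **Other things:** the eyecap, dust cap and screwdriver look unmoved in the last pictures. I did not measure them, and the other bystanders were not checked one by one.

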